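# Change a block heater over from the pot to dry blocks

## Robot

A 6-joint arm with a two-finger parallel gripper is mounted at the origin on a cart in front of the work surface, level with it; the furniture and walls round the work are solid. World frame = base frame: x ahead of the robot, y to its left, z up, the work surface at z = 0. Lengths are in m, angles in rad, forces in N, time in s.
With the tool pointing down it reaches from about 0.225 to 0.875 m from the base axis. Payload 3.4 kg.
Tool frame: the origin (TCP) lies at the very end of the fingers, on their centre line; the grasp point (between the pads) lies 19 mm behind it; z points along the fingers, y is the direction in which the jaws open and shut (so a half turn about z gives the same grasp; the last joint's range is limited). The gripper opens to 85 mm and grips with 20 to 120 N. Pads are 22 mm wide; open, the fingers measure 114 mm over their backs; the gripper's body (76 mm by 85 mm) begins 54 mm behind the grasp point. The pads swing forward as they close: fully open they stand 13 mm farther back than shut.
Start: joints at [-1.328, 0.276, 1.505, -0, 1.361, -0.121], TCP at [0.205, -0.537, 0.231] pointing down, gripper open.
Joint ranges: [-2.89, 2.89], [-0.75, 2.08], [0.22, 2.7], [-1.18, 4.32], [0.11, 2.71], [-2.7, 2.7]. Speed limits (rad/s): [2.57, 2.57, 3.14, 3.14, 3.14, 3.14].

## Interface

Orientations are given as a unit quaternion [w, x, y, z].
In Python, from rig import manip gives the robot as it stands. The module is installed in compiled form; this text tells all that it offers.
- The arm moves only by the tool carry_out, never from a script. Its argument "moves" is one flat list of numbers, 5 for each row, row after row: the opening in per cent of the stroke, from 0 (shut) to 100 (fully open), then the shift along the world's x, y, z in cm, then the turn about the world's z in rad. A call has exactly 10 rows; each row shifts and turns the commanded pose from where the row before left it; what a row does not reach is not made up. A row lasts 1/10 s, in which the tool goes at most 50 mm and 8.59 degrees, less where a joint would pass 70% of its speed; a pose out of reach is approached as far as the arm can. A call is refused whole if a number of a shift passes 5 or a number of a turn 0.15, either way. A call with a gripper value outside its range is refused whole. The fingers move at their own pace and stop on an object; "squeeze" is the grip in N (left out, the last holds). Time passes only in rows, so rows that do not move let the fingers close, or fill a call up. It gives the time, the measured TCP pose, the force and the opening at its end, in the units of the state.
- manip.get_state(): the state, without advancing time (a new reading comes with each control period).
- manip.get_image(name): name is "side" or "top" or "wrist"; returns the picture (400x640x3 uint8, red, green, blue); there is no depth.
- manip.camera_info(name): a dict with "fov_y" (degrees; the focal length in pixels is half the picture's height over the tangent of half this angle, whatever the lens; pixels are square), "cx", "cy" (the principal point, pixels), "rvec" (rotation vector, rad) and "tvec" (3), from world to camera coordinates, as OpenCV has them; the wrist camera has in their place "hand_eye" (4x4, takes a point from camera to tool coordinates, whose origin is the TCP and whose axes are the flange's). Camera axes: x right, y down, z forward; pixel columns grow to the right and rows downward; lengths in m; the calibration is good to about 2 mm. A picture is of the moment at which its call begins: read the wrist's pose just before it. camera_info takes no time and is no camera call.
- manip.sign_off(): hands the job in, once; it reports no verdict.
The state is a dict: "clock": time; "qpos": joint angles; "qd": joint speeds; "effort": joint torques, N m; "position": TCP position; "ee_rot": TCP orientation; "contact_force": force on the tool from outside, world axes, zero at the start; "moment": the same for the moment, N m; "width": finger opening in m.
Only numpy, scipy, OpenCV 4.12 (cv2) and the standard library are available. Lean on these libraries where they do the work, as an engineer would, in place of code of your own. Each camera call takes 0.05 s, during which the arm holds its last target. There are 200 camera calls.

## Task

Change the block heater over to dry blocks: lift the steel pot off it and stand it on the round cork mat, and move the bench timer off it and lay it, face up, somewhere flat on the bench. Then load every aluminium block that is laid out on the white liner into a well of its own and press each one down against the well's springs until its top is flush with the heater's deck. When all of them are fully home, press the green start button all the way; keep the pot upright throughout and leave the brown bottle and the petri dishes alone.

Things in the scene. Friction and masses are not known exactly. Their poses are not given: they have to be found in the camera images.
- heater: block heater, light grey box with a blue band, 170 x 280 x 75 mm, fixed for the run. Origin: centre of its underside on the bench. Its -x side is the front (black control panel along the top's front strip); the row of three wells runs along its y. The deck (top) is 75 mm above the origin; 31 mm of deck lies between wells, 20 mm or more around them
- well0 (a point): centre of the floor of the well at heater x = +20, y = +78 mm. Each well is a rectangular recess open at the top, 59 mm along heater x by 47 mm along heater y, 36 mm deep below the deck, with vertical walls and a flat floor
- well1 (a point): centre of the floor of the middle well (heater x = +20 mm, y = 0), same size. On the two walls of each well that face heater +y and -y a rounded steel spring bulge stands 3.5 mm proud, centre 9 mm above the floor: a block let go in the mouth slides down until it rests on the bulges, 10 to 16 mm proud of the deck
- well2 (a point): centre of the floor of the well at heater x = +20, y = -78 mm, same size. In every well a block resting on the bulges needs a push of roughly 5 to 16 N straight down near the middle of its top to slide past them to the floor; it then stays there
- start_top (a point): centre of the top face of the green start button (22 mm across) on the control panel, at heater x = -61, y = -78 mm; its face stands about 13 mm above the deck. It is pressed straight down
- start (a joint): start button travel in m: 0 released, 0.005 fully pressed; sprung, 5 N presses it fully, comes back up when let go
- block_plain: loose exchangeable heating block, bare silver aluminium with 4 x 3 tube holes; solid-topped box 56 x 44 x 36 mm (own x, y, z), about 0.28 kg, grip 56 or 44 mm wide. Origin: centre of its underside; its z points up. It may go either way round (half turn) and into any of the three wells. Absent in some starts
- block_blue: loose exchangeable heating block, blue anodised with 5 x 4 small tube holes; solid-topped box 56 x 44 x 36 mm (own x, y, z), about 0.28 kg, grip 56 or 44 mm wide. Origin: centre of its underside; its z points up. It may go either way round (half turn) and into any of the three wells. Absent in some starts
- block_red: loose exchangeable heating block, red anodised with 3 x 2 large tube holes; solid-topped box 56 x 44 x 36 mm (own x, y, z), about 0.28 kg, grip 56 or 44 mm wide. Origin: centre of its underside; its z points up. It may go either way round (half turn) and into any of the three wells. Absent in some starts
- pot: empty steel pot 85 to 90 mm across, rim 74 mm high, 0.3 kg, with a rigid arched handle, standing on the heater's deck over an outer well. Origin: centre of its underside. The handle's black grip is a straight bar 13 mm thick and 56 mm long along the pot's own y, 130 mm above the origin, centred over the pot; 50 mm is free below it
- cork_mat: round cork mat, 140 mm across, 5 mm thick, fixed for the run. Origin: centre of its underside on the bench
- timer: white bench timer, 62 x 66 mm (own x, y), 16 mm thick, 0.06 kg, lying face up on the heater's deck over the other outer well. Origin: centre of its underside. The bench in front of the heater, to the right of the liner (about x 0.40, y -0.20), is always clear to lay it on
- liner: white bench liner sheet 135 x 320 mm, 2 mm thick, fixed, on which the blocks are laid out in a row along its y. Origin: centre of its underside
- pc_tower: black computer tower on the bench between the heater and the imager, 421 x 184 x 372 mm (x, y, z), with a tissue pack on top, fixed: an obstacle to swing round. Origin: centre of its underside
- brown_bottle: brown reagent bottle, 43 mm across, 95 mm tall, a bystander on the bench to the right. Origin: centre of its underside
- petri: stack of clear petri dishes, 91 mm across, 45 mm tall, a bystander at the back left. Origin: centre of its underside
Things that resemble listed ones, but are neither listed nor needed, are in the scene too. Of the things that look like the block_blue, the larger one is meant.

How it is judged:
On the way, in this order (a step that is already met when the one before it is completed fails the run):
1. the pot and the timer are both down off the heater (height (world z) of each of pot, timer below 0.02 m), for 0.2 s.
2. every block present is pressed flush in a well (((horizontal distance between block_plain and well0 below 0.005 m and z of block_plain in the frame of well0 below 0.003 m and angle between the x axis of block_plain and the x axis of heater, either way round below 0.1 rad) or (horizontal distance between block_plain and well1 below 0.005 m and z of block_plain in the frame of well1 below 0.003 m and angle between the x axis of block_plain and the x axis of heater, either way round below 0.1 rad) or (horizontal distance between block_plain and well2 below 0.005 m and z of block_plain in the frame of well2 below 0.003 m and angle between the x axis of block_plain and the x axis of heater, either way round below 0.1 rad)) and ((horizontal distance between block_blue and well0 below 0.005 m and z of block_blue in the frame of well0 below 0.003 m and angle between the x axis of block_blue and the x axis of heater, either way round below 0.1 rad) or (horizontal distance between block_blue and well1 below 0.005 m and z of block_blue in the frame of well1 below 0.003 m and angle between the x axis of block_blue and the x axis of heater, either way round below 0.1 rad) or (horizontal distance between block_blue and well2 below 0.005 m and z of block_blue in the frame of well2 below 0.003 m and angle between the x axis of block_blue and the x axis of heater, either way round below 0.1 rad)) and ((horizontal distance between block_red and well0 below 0.005 m and z of block_red in the frame of well0 below 0.003 m and angle between the x axis of block_red and the x axis of heater, either way round below 0.1 rad) or (horizontal distance between block_red and well1 below 0.005 m and z of block_red in the frame of well1 below 0.003 m and angle between the x axis of block_red and the x axis of heater, either way round below 0.1 rad) or (horizontal distance between block_red and well2 below 0.005 m and z of block_red in the frame of well2 below 0.003 m and angle between the x axis of block_red and the x axis of heater, either way round below 0.1 rad))), for 0.2 s.
3. the start button is pressed (value of joint start above 0.0038 m), for 0.05 s.
At the end, for the whole second after the job is handed in: Each block present is in a well: underside within 3 mm of the floor (flush), 5 mm of its centre, 0.1 rad of square. Pot upright on the cork mat, centre within 30 mm of the mat's. Timer flat, face up, on the bench. Start pressed after loading and let go. All at rest (all of step 2 and horizontal distance between pot and cork_mat below 0.03 m and height (world z) of pot below 0.009 m and angle between pot's own z axis and vertical below 0.1 rad and linear speed of each of pot, timer below 0.02 m/s and height (world z) of timer below 0.012 m and angle between timer's own z axis and vertical below 0.15 rad and value of joint start below 0.001 m); the robot touches nothing.
It fails at once if the pot is tipped by more than 40 degrees (angle between pot's own z axis and vertical above 0.7 rad).
It fails at once if the brown bottle is pushed more than 40 mm or tipped (distance of brown_bottle from where it was at the start of the episode above 0.04 m or angle between brown_bottle's own z axis and vertical above 0.5 rad).
It fails at once if the petri dishes are pushed more than 40 mm (distance of petri from where it was at the start of the episode above 0.04 m).
Of block_plain, block_blue, block_red only 2 to 3 are there at a start; the rules pass over those that are not, and their reading is None.
At some moment in a run one of block_plain, block_blue, block_red, pot may be knocked a few centimetres aside while the robot is not near it.
It also fails if it takes over 208 s, if anything falls off the work surface, if the arm or the gripper's body presses on something with over 40 N, if the wrist force passes 120 N, or if a joint passes its speed limit or range.

## Working session

There is one attempt and no reset: what is moved stays moved. The work goes in short steps, Python scripts to look and compute and a tool call to move; the robot and the scene stay as the last step left them, time stands still between calls to the robot, and variables do not carry over. Pictures are saved under pics/ and viewed, about 12 in all and at most 16, crops included, and the job is handed in when it is done.

Besides the shell and the picture viewer there is one more tool, called after ">>>" by a JSON object that holds its "api" and its "payload", one argument or row to a line. carry_out: Moves the arm, as the interface text tells. Its arguments: {"type":"object","properties":{"moves":{"type":"array","items":{"type":"number"}},"squeeze":{"type":"number"}},"required":["moves"]}

```bash
mkdir -p pics; cat > h.py <<'E'
import numpy as np, cv2
from rig import manip
def K(ci):
    f=200/np.tan(np.radians(ci["fov_y"])/2); return np.array([[f,0,ci["cx"]],[0,f,ci["cy"]],[0,0,1]])
def q2R(q):
    from scipy.spatial.transform import Rotation as R
    return R.from_quat([q[1],q[2],q[3],q[0]]).as_matrix()
def cam(name,st=None):
    ci=manip.camera_info(name)
    if name=="wrist":
        st=st or manip.get_state(); T=np.eye(4); T[:3,:3]=q2R(st["ee_rot"]); T[:3,3]=st["position"]
        M=T@np.array(ci["hand_eye"]); return K(ci),M[:3,:3],M[:3,3]
    R=cv2.Rodrigues(np.array(ci["rvec"],float))[0]; return K(ci),R.T,-R.T@np.array(ci["tvec"],float).ravel()
def ray(c,uv,z):
    k,R,o=c; d=R@np.linalg.inv(k)@np.array([uv[0],uv[1],1.]); return o+d*(z-o[2])/d[2]
def proj(c,p):
    k,R,o=c; q=k@(R.T@(np.array(p,float)-o)); return q[:2]/q[2]
def snap(name,fn):
    st=manip.get_state(); im=manip.get_image(name); cv2.imwrite("pics/"+fn,cv2.cvtColor(im,cv2.COLOR_RGB2BGR)); return im,cam(name,st)
E
python3 - <<'E'
from h import *
st=manip.get_state(); print(st)
for n in("top","side","wrist"):
    im,c=snap(n,n+"0.png"); print(n,manip.camera_info(n)); print(c[2],c[1][:,2])
E
```

```text
{'clock': 0.0, 'qpos': array([-1.32798900e+00,  2.76587227e-01,  1.50614303e+00,  4.13105117e-05,
        1.36070690e+00, -1.21001452e-01]), 'qd': array([-0.00046789, -0.00045299,  0.00017222, -0.00098107, -0.0006281 ,
        0.00034501]), 'effort': array([-3.56100109e-04, -4.16778767e+01, -2.45808059e+01, -2.80398481e-04,
        1.10450661e-02,  7.78176542e-06]), 'position': array([ 0.20448429, -0.5368389 ,  0.23044021]), 'ee_rot': array([-9.21771788e-04,  9.83501331e-01,  1.80898536e-01, -3.59734930e-05]), 'contact_force': array([ 0.08817777, -0.41641803, -0.08041061]), 'moment': array([-0.00624288,  0.00344539,  0.00641907]), 'width': 0.08554467558362425}
top {'fov_y': 50.41578292202247, 'cx': 319.1320021388155, 'cy': 201.34461365669475, 'rvec': array([ 2.11030878, -2.16013396,  0.18158276]), 'tvec': array([0.0187368 , 0.57122321, 1.36564729])}
[0.33646026 0.01176311 1.44162952] [ 0.16628726 -0.00449883 -0.98606709]
side {'fov_y': 47.10779996710491, 'cx': 319.1864711330688, 'cy': 203.18089160990317, 'rvec': array([ 2.55314309, -0.32470426,  0.10028648]), 'tvec': array([-0.5634596 ,  0.17960305,  1.44872504])}
[ 0.38196831 -0.75217795  1.3179062 ] [ 0.13877122  0.5224628  -0.84129375]
wrist {'fov_y': 71.14730210077067, 'cx': 317.77519014944187, 'cy': 198.3813229629536, 'hand_eye': array([[-6.55374306e-04, -9.62379697e-01, -2.71707360e-01,
         6.80220696e-02],
       [ 9.99998527e-01, -1.99693476e-04, -1.70474732e-03,
         4.70639837e-04],
       [ 1.58635602e-03, -2.71708077e-01,  9.62378410e-01,
        -1.43210500e-01],
       [ 0.00000000e+00,  0.00000000e+00,  0.00000000e+00,
         1.00000000e+00]])}
[ 0.26828322 -0.51338326  0.37377876] [-0.25488653 -0.09360139 -0.96243007]
```

View pics/top0.png

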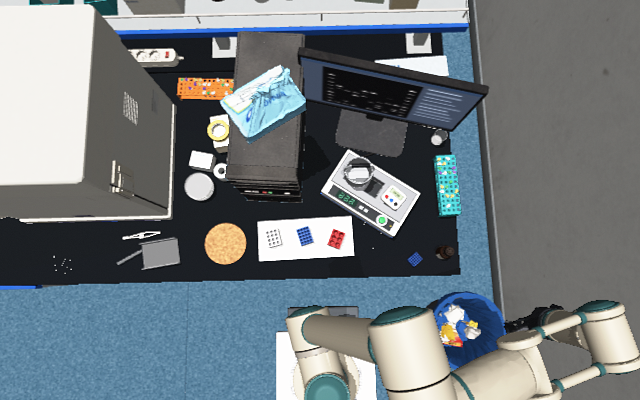

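View pics/side0.png

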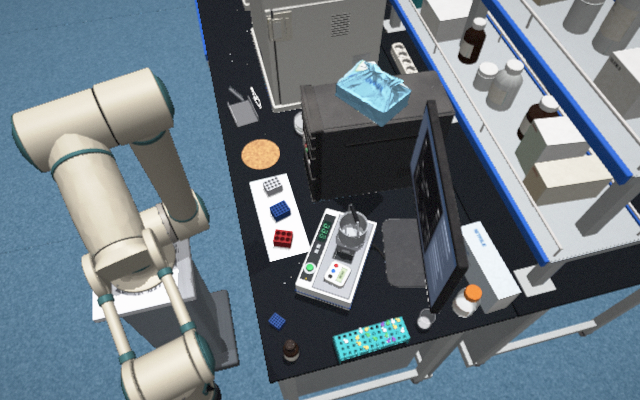

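Top: three blocks on the liner at (273,238), (305,236), (338,239); the heater centre is near (370,192), with the pot at (357,170), timer at (392,196) and green button at (382,220). The mat is at (225,243). There are two blue things, at (305,236) on the liner and (416,259) on the bare bench. I'll measure both and enlarge.

```bash
cat > meas.py <<'E'
from h import *
def blobs(im,c,lo,hi,z,box,mn=30):
    hsv=cv2.cvtColor(im,cv2.COLOR_RGB2HSV); m=cv2.inRange(hsv,np.array(lo),np.array(hi)); k=np.zeros_like(m); x0,y0,x1,y1=box; k[y0:y1,x0:x1]=m[y0:y1,x0:x1]
    k=cv2.morphologyEx(k,cv2.MORPH_CLOSE,np.ones((5,5),np.uint8))
    out=[]
    for ct in cv2.findContours(k,cv2.RETR_EXTERNAL,cv2.CHAIN_APPROX_NONE)[0]:
        if cv2.contourArea(ct)<mn: continue
        w=np.array([ray(c,p[0],z)[:2] for p in ct]); r=cv2.minAreaRect((w*1000).astype(np.float32))
        px=ct[:,0].mean(0); out.append((px.round(0),np.round(r[0],1),np.round(r[1],1),round(r[2],1)))
    return out
E
python3 - <<'E'
from meas import *
ims={n:cv2.cvtColor(cv2.imread(f"pics/{n}0.png"),cv2.COLOR_BGR2RGB) for n in("top","side")}
ct=cam("top"); cs=cam("side")
T=ims["top"];S=ims["side"]
for nm,lo,hi,z,bt,bs in [("blue",(105,120,40),(125,255,255),.038,(260,215,430,270),(260,190,300,335)),("red",(0,120,80),(10,255,255),.038,(320,225,355,255),(265,225,300,255)),("cork",(8,60,90),(25,255,255),.005,(195,215,255,270),(235,130,285,175)),("green",(50,120,80),(75,255,255),.088,(370,210,395,230),(300,255,320,280)),("liner",(0,0,180),(180,40,255),.002,(250,210,360,270),(245,170,310,265))]:
    print(nm,"top",blobs(T,ct,lo,hi,z,bt,15)); print(nm,"side",blobs(S,cs,lo,hi,z,bs,15))
a=cv2.resize(T[140:275,255:460],None,fx=3.8,fy=3.8,interpolation=cv2.INTER_CUBIC)
cv2.imwrite("pics/c1.png",a[:,:,::-1])
b=cv2.resize(S[160:360,230:390],None,fx=3,fy=3,interpolation=cv2.INTER_CUBIC)
cv2.imwrite("pics/c2.png",b[:,:,::-1])
E
```

```text
blue top [(array([414., 259.]), array([ 374.6, -301.9]), array([35.1, 43.6]), 38.2), (array([304., 235.]), array([460.2,  57.1]), array([53.5, 38.7]), 17.3)]
blue side [(array([277., 321.]), array([ 376. , -313.5]), array([36.8, 45.9]), 37.6), (array([280., 211.]), array([461. ,  47.3]), array([56.9, 57.9]), 16.5)]
red top [(array([336., 238.]), array([448. , -46.4]), array([40.5, 54.7]), 66.8)]
red side [(array([284., 237.]), array([450.9, -55.2]), array([58. , 47.8]), 77.3)]
cork top [(array([225., 243.]), array([443.3, 325. ]), array([138.4, 140.3]), 45.0)]
cork side [(array([260., 154.]), array([443.2, 325.1]), array([139.9, 140.1]), 75.6)]
green top [(array([381., 220.]), array([ 501., -193.]), array([16.2, 16.2]), 88.7)]
green side [(array([309., 267.]), array([ 501.7, -196. ]), array([19.2, 14.6]), 76.3)]
liner top [(array([305., 238.]), array([453.9,  55.5]), array([134.7, 321.2]), 2.1)]
liner side [(array([282., 222.]), array([455.4,  35.3]), array([136.3, 362.5]), 2.0)]
```

View pics/c1.png

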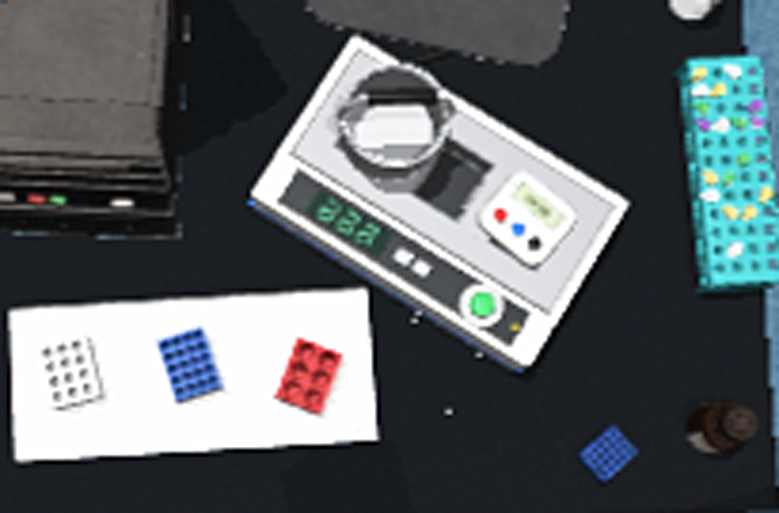

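View pics/c2.png

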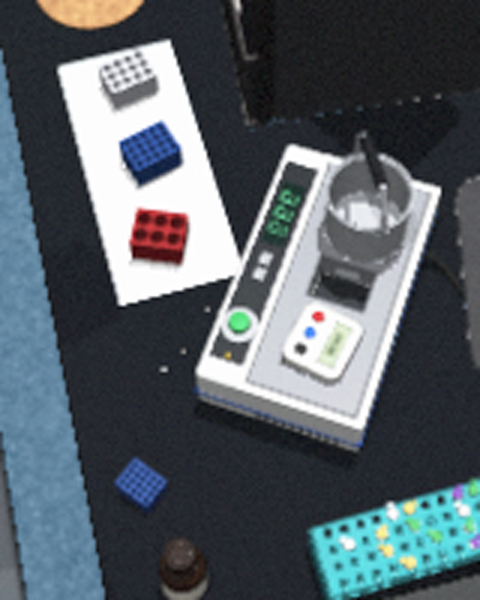

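Blue: the one on the liner (305,236) measures 54x39 mm and the one on the bench (416,259) about 44x35 mm at that height. The liner one is larger and fits 56x44, and the crop confirms it. All three blocks are present. Next is the heater pose and the obstacles.

```bash
python3 - <<'E'
from meas import *
ct=cam("top"); cs=cam("side")
T=cv2.cvtColor(cv2.imread("pics/top0.png"),cv2.COLOR_BGR2RGB)
cr=lambda x,y:(255+x/3.8,140+y/3.8)
for n,p,z in [("bl",(358,38),.075),("br",(628,205),.075),("fr",(525,364),.075),("fl",(252,197),.075),("timer",(527,217),.091),("grip0",(370,93),.205),("grip1",(442,100),.205),("potrim",(398,130),.149),("towerfront",(180,232),.0),("towerfl",(0,232),.0),("bottle",(722,428),.05),("monbase",(520,60),.0)]:
    print(n,ray(ct,cr(*p),z).round(4))
def tri(a,b):
    A=[];B=[]
    for c,uv in((ct,a),(cs,b)):
        k,R,o=c; d=R@np.linalg.inv(k)@np.array([*uv,1.]); d/=np.linalg.norm(d); P=np.eye(3)-np.outer(d,d); A.append(P);B.append(P@o)
    return np.linalg.lstsq(np.vstack(A),np.hstack(B),rcond=None)[0].round(3)
print("monTL",tri((303,50),(430,103)),"monTR",tri((487,90),(468,185)))
print("monBR", tri((470,130),(433,308)))
S=lambda x,y:(230+x/3,160+y/3)
print("btn",tri(cr(482,305),S(239,322)),"grip",tri(cr(405,95),S(368,160)))
E
```

```text
bl [ 0.7379 -0.0987  0.075 ]
br [ 0.5838 -0.3259  0.075 ]
fr [ 0.449 -0.23   0.075]
fl [ 0.5983 -0.0024  0.075 ]
timer [ 0.5725 -0.2354  0.091 ]
grip0 [ 0.6547 -0.096   0.205 ]
grip1 [ 0.6477 -0.1525  0.205 ]
potrim [ 0.6373 -0.1228  0.149 ]
towerfront [0.5819 0.0628 0.    ]
towerfl [0.5857 0.2258 0.    ]
bottle [ 0.3923 -0.4003  0.05  ]
monbase [ 0.7355 -0.2534  0.    ]
monTL [0.902 0.04  0.425] monTR [ 0.737 -0.353  0.618]
monBR [ 0.748 -0.446  0.238]
btn [ 0.501 -0.195  0.082] grip [ 0.649 -0.123  0.214]
```

>>> {"api": "carry_out", "payload": {
  "moves": [100,3,3.2,1,0.1,100,3,3.2,1,0.1,100,3,3.2,1,0.1,100,3,3.2,1,0.1,100,3,3.2,1,0.1,100,3,3.2,1,0.1,100,3,3.2,1,0.1,100,3,3.2,1,0.1,100,3,3.2,1,0.1,100,3,3.2,1,0.1]
}}

```text
clock: 1.15
position: [0.5055, -0.2158, 0.3316]
ee_rot: [-0.0, 0.775, 0.632, -0.0]
contact_force: [0.6, -0.9, 0.7]
width: 0.0853
```

>>> {"api": "carry_out", "payload": {
  "moves": [100,2.2,2.8,0,0.05,100,2.2,2.8,0,0.03,100,0,0,0,0,100,0,0,0,0,100,0,0,0,0,100,0,0,0,0,100,0,0,0,0,100,0,0,0,0,100,0,0,0,0,100,0,0,0,0]
}}

```text
clock: 2.15
position: [0.5485, -0.1617, 0.3314]
ee_rot: [0.0, 0.751, 0.661, 0.0]
contact_force: [0.7, -0.0, -0.7]
width: 0.0854
```

```bash
python3 - <<'E'
from meas import *
st=manip.get_state(); print(st["position"],q2R(st["ee_rot"]).round(3),st["qpos"].round(2))
im,c=snap("wrist","w1.png")
E
```

```text
[ 0.5484863  -0.16165619  0.33139777] [[ 0.127  0.992  0.   ]
 [ 0.992 -0.127 -0.   ]
 [-0.     0.    -1.   ]] [-0.41  0.23  1.32  0.    1.59 -0.28]
```

View pics/w1.png

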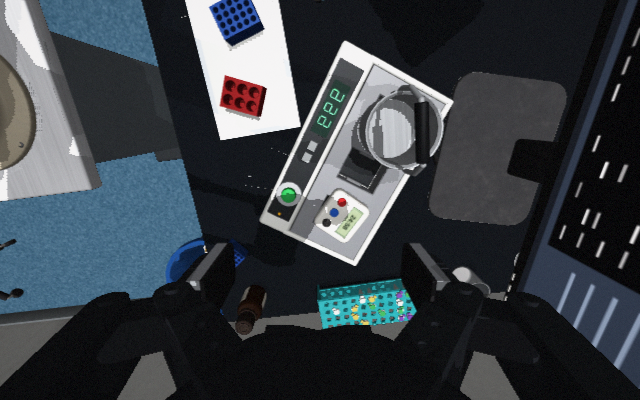

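The wrist view shows the whole heater: the grip bar runs (421,101) to (422,166), the timer is at (343,214), and the heater corners are (345,41), (453,102), (355,264), (261,220).

```bash
cat > pot.py <<'E'
from meas import *
def grip(im,c,guess,z=.205):
    # black bar: dark mask near guess pixel
    g=cv2.cvtColor(im,cv2.COLOR_RGB2GRAY); u,v=map(int,guess); m=np.zeros_like(g); m[v-50:v+50,u-50:u+50]=(g<45)[v-50:v+50,u-50:u+50]*255
    return m
E
python3 - <<'E'
from pot import *
im=cv2.cvtColor(cv2.imread("pics/w1.png"),cv2.COLOR_BGR2RGB); st=manip.get_state(); c=cam("wrist",st)
for n,p,z in [("bl",(453,102),.075),("br",(355,264),.075),("fr",(261,220),.075),("fl",(345,41),.075),("btn",(289,195),.088),("timer",(343,214),.091),("g0",(421,101),.205),("g1",(422,166),.205)]:
    print(n,ray(c,p,z).round(4))
hsv=cv2.cvtColor(im,cv2.COLOR_RGB2HSV)
print(blobs(im,c,(0,0,0),(180,255,45),.205,(405,85,440,180),100))
cv2.imwrite("pics/c3.png",cv2.resize(im[30:280,240:480],None,fx=2.4,fy=2.4,interpolation=cv2.INTER_CUBIC)[:,:,::-1])
E
```

```text
bl [ 0.7407 -0.0942  0.075 ]
br [ 0.5868 -0.3201  0.075 ]
fr [ 0.4522 -0.228   0.075 ]
fl [ 0.6033 -0.0018  0.075 ]
btn [ 0.5023 -0.1913  0.088 ]
timer [ 0.5758 -0.2287  0.091 ]
g0 [ 0.6519 -0.0896  0.205 ]
g1 [ 0.6512 -0.1496  0.205 ]
[(array([424., 146.]), array([ 655.3, -126.9]), array([71.8, 28. ]), 83.2)]
```

View pics/c3.png

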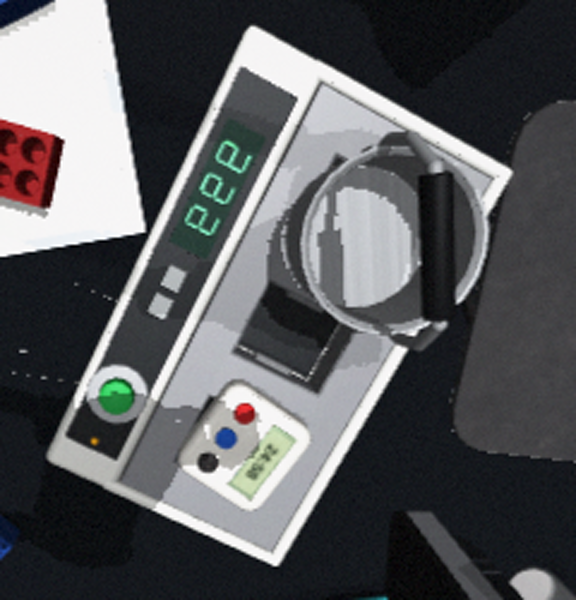

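>>> {"api": "carry_out", "payload": {
  "moves": [100,3.4,1.4,0,0.043,100,3.4,1.4,0,0.043,100,3.4,1.4,0,0.042,100,0,0,-3,0,100,0,0,-3,0,100,0,0,-3,0,100,0,0,-3,0,100,0,0,-2.5,0,100,0,0,0,0,100,0,0,0,0]
}}

```text
clock: 3.2
position: [0.6508, -0.1195, 0.1866]
ee_rot: [-0.0, 0.707, 0.707, -0.0]
contact_force: [0.5, -0.8, 0.3]
width: 0.0852
```

>>> {"api": "carry_out", "payload": {
  "moves": [0,0,0,0,0,0,0,0,0,0,0,0,0,0,0,0,0,0,0,0,0,0,0,0,0,0,0,0,0,0,0,0,0,0.5,0,0,0,0,0.5,0,0,0,0,1,0,0,0,0,1,0],
  "squeeze": 50
}}

```text
clock: 4.2
position: [0.6504, -0.1193, 0.2167]
ee_rot: [-0.0, 0.707, 0.707, -0.0]
contact_force: [-0.6, -0.3, -3.2]
width: 0.0116
```

>>> {"api": "carry_out", "payload": {
  "moves": [0,0,0,1,0,0,-1,0.3,1,0,0,-2.5,0.7,1,0,0,-3,1,0,0,0,-3,1,0,0,0,-3,1,0,0,0,-3,1,0,0,0,-3,1,0,0,0,-2.5,1.5,0,0,0,-1,2,0,0]
}}

```text
clock: 5.2
position: [0.4267, -0.024, 0.247]
ee_rot: [-0.0, 0.707, 0.707, -0.001]
contact_force: [0.0, -0.4, -2.6]
width: 0.0112
```

>>> {"api": "carry_out", "payload": {
  "moves": [0,0,3,0,0,0,0,3.5,0,0,0,0,3.5,0,0,0,0,3.5,0,0,0,0,3.5,0,0,0,0,3.5,0,0,0,0,3.5,0,0,0,0,3.5,0,0,0,0.3,3,0,0,0,1,2.5,0,0]
}}

```text
clock: 6.2
position: [0.4417, 0.3071, 0.2473]
ee_rot: [-0.0, 0.706, 0.708, 0.0]
contact_force: [0.8, -1.3, -3.1]
width: 0.0115
```

```bash
python3 - <<'E'
from meas import *
im,c=snap("side","s2.png")
st=manip.get_state();print(st["position"],st["contact_force"],st["width"])
t,ct=snap("top","t2.png")
print(blobs(t,ct,(8,60,90),(25,255,255),.005,(195,215,255,270),30))
cv2.imwrite("pics/c4.png",np.hstack([cv2.resize(im[60:260,190:440],None,fx=1.6,fy=2.0*0.8),]) [:,:,::-1])
E
```

```text
[0.44475971 0.31122583 0.24718094] [ 3.7179563   6.30921221 -1.86201167] 0.010841983168158287
[(array([231., 244.]), array([438.5, 305.3]), array([ 97.4, 140.1]), 75.9)]
```

View pics/c4.png

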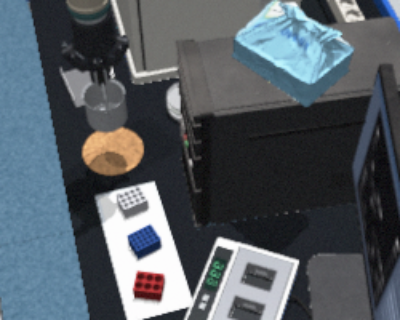

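>>> {"api": "carry_out", "payload": {
  "moves": [0,0,0.7,-2,0,0,0,0.7,-2,0,0,0,0,-2,0,0,0,0,-2,0,0,0,0,-2,0,0,0,0,-1.5,0,0,0,0,-1,0,0,0,0,-0.4,0,0,0,0,0,0,0,0,0,0,0]
}}

```text
clock: 7.3
position: [0.4441, 0.3198, 0.1182]
ee_rot: [0.0, 0.707, 0.707, 0.001]
contact_force: [0.5, 0.6, -3.4]
width: 0.0116
```

>>> {"api": "carry_out", "payload": {
  "moves": [0,0,0,-0.1,0,0,0,0,-0.1,0,0,0,0,0,0,0,0,0,0,0,15,0,0,0,0,30,0,0,0,0,60,0,0,0,0,100,0,0,0,0,100,0,0,0,0,100,0,0,0,0]
}}

```text
clock: 8.3
position: [0.4433, 0.3195, 0.1151]
ee_rot: [-0.0, 0.707, 0.707, -0.0]
contact_force: [-0.3, 0.5, 0.3]
width: 0.082
```

>>> {"api": "carry_out", "payload": {
  "moves": [100,0,0,1.5,0,100,0,0,3,0,100,0,0,4,0,100,0,0,4,0,100,0,-2,3,0,100,0,-4,0,0,100,0,-4,0,0,100,0,-4,0,0,100,0,-4,0,0,100,0,-4,0,0]
}}

```text
clock: 9.3
position: [0.4432, 0.0982, 0.2704]
ee_rot: [0.0, 0.707, 0.708, 0.0]
contact_force: [-0.3, -0.2, 0.6]
width: 0.0854
```

```bash
python3 - <<'E'
from meas import *
t,ct=snap("top","t3.png"); s,cs=snap("side","s3.png")
a=cv2.resize(t[140:275,190:460],None,fx=2.9,fy=2.9,interpolation=cv2.INTER_CUBIC)
b=cv2.resize(s[100:300,220:400],None,fx=2,fy=2)
cv2.imwrite("pics/c5.png",a[:,:,::-1])
E
```

```text
(no output)
```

View pics/c5.png

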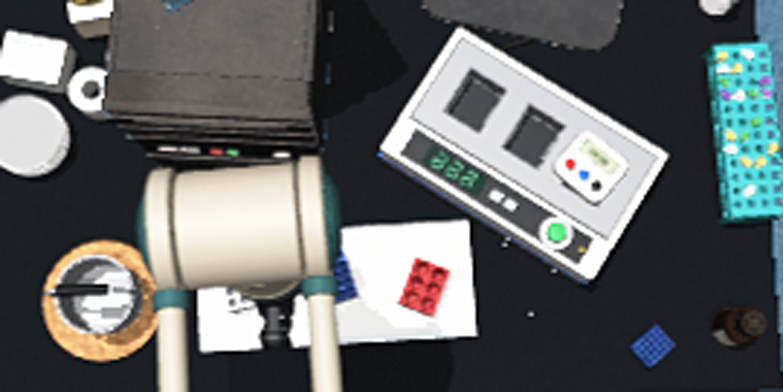

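Top: the pot stands on the mat, wells 0 and 1 are free, and the timer sits at crop (590,166). Next, the timer's orientation from the wrist picture corners.

```bash
python3 - <<'E'
from meas import *
ci=manip.camera_info("wrist"); M0=np.eye(4); M0[:3,:3]=np.array([[.127,.992,0],[.992,-.127,0],[0,0,-1]]); M0[:3,3]=[.5485,-.16166,.3314]
M=M0@ci["hand_eye"]; c=(K(ci),M[:3,:3],M[:3,3])
P=[ray(c,(240+x/2.4,30+y/2.4),.09)[:2] for x,y in((228,378),(312,432),(258,513),(176,462))]
P=np.array(P);print(P.round(4),P.mean(0)); 
for i in range(4): d=P[(i+1)%4]-P[i]; print(np.linalg.norm(d).round(4),np.degrees(np.arctan2(d[1],d[0])).round(1))
ct=cam("top"); Q=np.array([ray(ct,(190+x/2.9,140+y/2.9),.09)[:2] for x,y in((590,133),(626,164),(592,205),(555,172))]);print(Q,Q.mean(0))
E
```

```text
[[ 0.5687 -0.1883]
 [ 0.6151 -0.2279]
 [ 0.5776 -0.2766]
 [ 0.5313 -0.2365]] [ 0.57317393 -0.23232965]
0.0611 -40.5
0.0615 -127.6
0.0612 139.1
0.061 52.3
[[ 0.60973926 -0.23680128]
 [ 0.57357684 -0.27507571]
 [ 0.52832451 -0.2347443 ]
 [ 0.5663755  -0.19550989]] [ 0.56950403 -0.2355328 ]
```

>>> {"api": "carry_out", "payload": {
  "moves": [100,1.2,-3.3,0,-0.07,100,1.3,-3.3,0,-0.07,100,1.3,-3.3,0,-0.07,100,1.3,-3.3,0,-0.07,100,1.3,-3.3,0,-0.07,100,1.3,-3.3,0,-0.07,100,1.3,-3.3,0,-0.07,100,1.3,-3.3,0,-0.07,100,1.3,-3.3,0,-0.07,100,1.2,-3.4,0,-0.07]
}}

```text
clock: 10.4
position: [0.5726, -0.2317, 0.27]
ee_rot: [-0.0, 0.907, 0.421, 0.0]
contact_force: [0.5, 0.2, 0.6]
width: 0.0855
```

>>> {"api": "carry_out", "payload": {
  "moves": [100,0,0,0,0,100,0,0,-4,0,100,0,0,-4,0,100,0,0,-4,0,100,0,0,-4,0,100,0,0,-2.5,0,100,0,0,-1,0,100,0,0,-0.5,0,100,0,0,0,0,100,0,0,0,0]
}}

```text
clock: 11.4
position: [0.5728, -0.2317, 0.0719]
ee_rot: [0.001, 0.906, 0.422, 0.001]
contact_force: [0.4, -0.1, 0.9]
width: 0.0854
```

>>> {"api": "carry_out", "payload": {
  "moves": [40,0,0,0,0,40,0,0,0,0,40,0,0,0,0,40,0,0,0,0,40,0,0,0,0,40,0,0,0.5,0,40,0,0,1,0,40,0,0,2,0,40,0,0,2,0,40,0,0,0,0],
  "squeeze": 25
}}

```text
clock: 12.4
position: [0.5736, -0.2324, 0.1286]
ee_rot: [0.003, 0.906, 0.422, 0.002]
contact_force: [0.2, -0.3, -1.5]
width: 0.0611
```

```bash
python3 - <<'E'
from meas import *
w,c=snap("wrist","w4.png"); t,c=snap("top","t4.png")
cv2.imwrite("pics/c6.png",cv2.resize(w,None,fx=.7,fy=.7)[:,:,::-1])
E
```

```text
(no output)
```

View pics/c6.png

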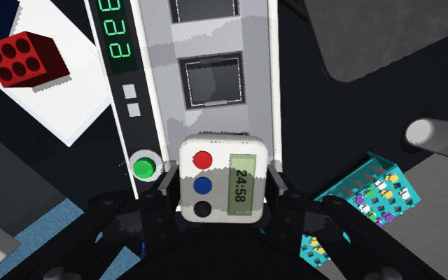

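>>> {"api": "carry_out", "payload": {
  "moves": [40,-2,0.4,0,0,40,-3,0.7,0,0,40,-3,0.7,0,0,40,-3,0.7,0,0,40,-3,0.7,0,0,40,-3,0.7,0,0,40,-1.9,0.3,0,0,40,0,0,-1,0,40,0,0,-2,0,40,0,0,-2,0]
}}

```text
clock: 13.5
position: [0.3833, -0.1897, 0.0742]
ee_rot: [0.001, 0.907, 0.422, 0.0]
contact_force: [1.1, 0.4, -1.6]
width: 0.0615
```

>>> {"api": "carry_out", "payload": {
  "moves": [40,0,0,-2,0,40,0,0,-2,0,40,0,0,-2,0,40,0,0,-1,0,40,0,0,-0.6,0,40,0,0,0,0,40,0,0,0,0,60,0,0,0,0,85,0,0,0,0,85,0,0,0,0]
}}

```text
clock: 14.5
position: [0.383, -0.1897, -0.0001]
ee_rot: [0.001, 0.906, 0.422, 0.0]
contact_force: [-0.0, -0.7, 0.5]
width: 0.0727
```

>>> {"api": "carry_out", "payload": {
  "moves": [85,0,0,3,0,100,0,0,5,0,100,0,0,5,-0.14,100,0,0,5,-0.14,100,3.7,0.3,3,-0.14,100,3.8,0.3,0,-0.14,100,3.8,0.3,0,-0.14,100,3.8,0.3,0,-0.14,100,3.8,0.2,0,-0.14,100,3.7,0.1,0,-0.14]
}}

```text
clock: 15.5
position: [0.61, -0.1739, 0.2096]
ee_rot: [0.0, 0.992, -0.126, 0.0]
contact_force: [-0.4, -0.0, -0.4]
width: 0.085
```

>>> {"api": "carry_out", "payload": {
  "moves": [100,0,0,0,-0.14,100,0,0,0,-0.14,100,0,0,0,-0.054,100,0,0,0,0,100,0,0,0,0,100,0,0,0,0,100,0,0,0,0,100,0,0,0,0,100,0,0,0,0,100,0,0,0,0]
}}

```text
clock: 16.5
position: [0.6086, -0.1744, 0.2094]
ee_rot: [0.0, 0.958, -0.287, 0.0]
contact_force: [0.1, 0.4, 0.5]
width: 0.0855
```

```bash
python3 - <<'E'
from meas import *
w,c=snap("wrist","w5.png"); t,ct=snap("top","t5.png"); s,_=snap("side","s5.png")
cv2.imwrite("pics/c7.png",np.vstack([w[:330],cv2.resize(t[130:280,190:460],(640,355))])[:,:,::-1][:, :])
E
```

```text
(no output)
```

View pics/c7.png

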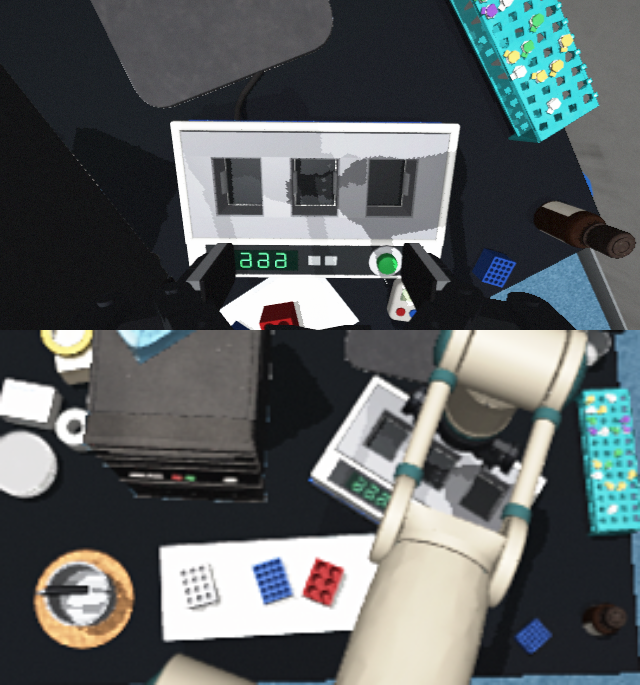

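Bottom panel: the red block now sits closer to the blue one, so that was the knock. I'll locate the wells numerically by their edges in the wrist picture.

```bash
cat > wells.py <<'E'
from meas import *
H0=np.array([.5945,-.161]); 
def rot(t): return np.array([[np.cos(t),-np.sin(t)],[np.sin(t),np.cos(t)]])
E
python3 - <<'E'
from wells import *
w=cv2.cvtColor(cv2.imread("pics/w5.png"),cv2.COLOR_BGR2RGB); c=cam("wrist")
g=cv2.GaussianBlur(cv2.cvtColor(w,cv2.COLOR_RGB2GRAY),(3,3),0).astype(float)
np.set_printoptions(linewidth=250)
print("row185",g[185,200:275].astype(int)); print("row205 w1",g[205,280:350].astype(int)); print("row185 w2",g[185,355:425].astype(int))
for col in (225,250,300,330,380,400): print("col",col,g[148:225,col].astype(int))
cv2.imwrite("pics/c8.png",cv2.resize(w[110:290,160:475],None,fx=2.5,fy=2.5,interpolation=cv2.INTER_CUBIC)[:,:,::-1])
E
```

```text
row185 [224 220 213 205 202 202 202 203 203 204 205 204 194 166 126  89  64  55  53  53  63  83  96  95  91  85  74  56  37  28  28  35  54  71  77  78  78  79  79  79  80  79  80  82  82  81  80  81  82  82  82  82  81  81  82  83  84  84  84  84  94 128
 171 199 210 212 212 211 210 211 211 211 210 210 211]
row205 w1 [230 230 229 229 229 230 230 230 230 222 193 144  93  68  76  96 104 101 100  99 112 139 156 158 158 150 125 107 115 119 113 110 102  99 113 119 113 111 103 107 136 147 139 144 146 127 120 139 146 138 135 124 119 148 171 138  91  89 112 131 141 143
 144 144 143 143 144 144 143 143]
row185 w2 [141 129 124 131 137 134 129 133 142 147 147 136 110  74  51  46  45  45  46  46  45  45  46  45  45  45  44  44  44  44  44  44  42  43  44  44  43  43  44  44  43  43  43  41  36  29  31  49  73  88  96 101 101  88  68  58  57  56  64  84 106 124
 137 139 138 138 138 137 138 138]
col 225 [203 202 202 202 201 201 200 201 189 153 107  75  68  74  77  79  80  78  80  88  87  81  78  76  75  75  75  77  78  79  80  82  83  84  84  84  86  85  84  86  87  87  87  87  83  71  59  55  55
[... 1009 characters left out ...]

  64  64  64  64  74 110 161 196 212 216 216 215 216 216 216]
col 380 [221 221 221 221 221 221 213 185 150 135 123  92  60  49  49  48  47  46  47  48  48  47  47  47  46  46  45  46  47  47  47  46  46  46  46  47  46  45  44  44  44  44  44  44  44  44  43  43  43  43  43  43  43  43  42  38  43  72  90  75  62  62
  62  62  61  61  63  77 100 117 128 132 131 130 130 130 130]
col 400 [219 220 220 220 221 220 220 219 219 214 177 108  59  46  44  44  44  44  42  39  38  40  42  41  38  37  34  31  34  36  36  34  31  30  32  33  30  29  27  27  30  30  28  29  29  28  28  31  33  34  37  41  45  47  47  48  51  67  84  74  62  62
  62  62  63  63  63  73  94 114 128 132 131 131 131 131 131]
```

View pics/c8.png

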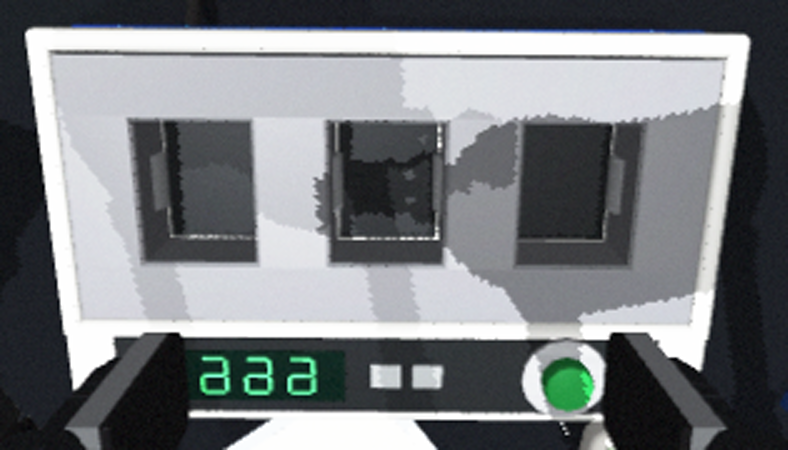

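```bash
python3 - <<'E'
from wells import *
c=cam("wrist"); z=.075
W=[dict(l=(213.9,185),r=(261.45,185),t=(238,157.45),b=(238,214.7)),dict(l=(290.9,205),r=(338.2,205),t=(315,158.2),b=(315,215.45)),dict(l=(367.4,185),r=(414.6,185),t=(395,158.6),b=(395,216.0))]
t=-.581;ex=rot(t)[:,0];ey=rot(t)[:,1];C=[]
for w in W:
    p={k:ray(c,v,z)[:2] for k,v in w.items()}
    y=(p['l']@ey+p['r']@ey)/2; x=(p['t']@ex+p['b']@ex)/2
    C.append(x*ex+y*ey); print(C[-1].round(4),"size y",((p['l']-p['r'])@ey).round(4),"x",((p['t']-p['b'])@ex).round(4))
d=C[0]-C[2]; print("dist",np.linalg.norm(d),"yaw",np.arctan2(-d[0],d[1]),np.linalg.norm(C[0]-C[1]))
cor=[ray(c,(160+x/2.5,110+y/2.5),z)[:2] for x,y in((30,32),(748,38))]
d=cor[0]-cor[1];print("back edge",np.linalg.norm(d),np.arctan2(-d[0],d[1]))
# button
print("btn",ray(c,(160+568/2.5,110+385/2.5),.088))
print("tcp",manip.get_state()["position"])
E
```

```text
[ 0.6549 -0.1081] size y 0.0484 x 0.0599
[ 0.6113 -0.1729] size y 0.0491 x 0.06
[ 0.5679 -0.2377] size y 0.048 x 0.0602
dist 0.15606822164776657 yaw -0.5910684783640874 0.07815224230897039
back edge 0.2755203071705793 -0.5908928128161912
btn [ 0.50273668 -0.19302878  0.088     ]
tcp [ 0.60859086 -0.17441257  0.20933458]
```

```bash
python3 - <<'E'
from wells import *
t=cv2.cvtColor(cv2.imread("pics/t5.png"),cv2.COLOR_BGR2RGB);ct=cam("top")
print(blobs(t,ct,(105,120,40),(125,255,255),.038,(270,215,350,270)))
print(blobs(t,ct,(0,120,80),(10,255,255),.038,(305,220,355,260)))
E
```

```text
[(array([304., 235.]), array([460.2,  57.1]), array([53.5, 38.7]), 17.3)]
[(array([326., 236.]), array([456.5, -13.3]), array([40.4, 55.3]), 66.6)]
```

>>> {"api": "carry_out", "payload": {
  "moves": [72,-1.5,1.6,0,0.03,72,-2.5,2.7,0,0.03,72,-2.5,2.7,0,0.03,72,-2.5,2.7,0,0.03,72,-2.5,2.7,0,0.03,72,-2.5,2.7,-1.7,0.024,72,-1.2,1,-2,0,72,0,0,0,0,72,0,0,0,0,72,0,0,0,0]
}}

```text
clock: 17.65
position: [0.4587, -0.0144, 0.1734]
ee_rot: [0.0, 0.979, -0.203, 0.002]
contact_force: [0.4, 0.9, 0.6]
width: 0.0614
```

```bash
cat >> wells.py <<'E'
COL=dict(red=((0,110,60),(10,255,255)),blue=((105,110,40),(125,255,255)),plain=((0,0,0),(1,1,1)))
def topface(w,c,color,z=.038,guess=None):
    """top-face edges by minAreaRect of colour blob (sides darker: keep bright part)"""
    hsv=cv2.cvtColor(w,cv2.COLOR_RGB2HSV); m=cv2.inRange(hsv,np.array(COL[color][0]),np.array(COL[color][1]))
    m=cv2.morphologyEx(m,cv2.MORPH_CLOSE,np.ones((9,9),np.uint8))
    r=[]
    for ct in cv2.findContours(m,cv2.RETR_EXTERNAL,cv2.CHAIN_APPROX_NONE)[0]:
        if cv2.contourArea(ct)<1000: continue
        p=np.array([ray(c,q[0],z)[:2] for q in ct]); rr=cv2.minAreaRect((p*1000).astype(np.float32)); r.append((cv2.contourArea(ct),ct[:,0].mean(0).round(),np.round(rr[0],1),np.round(rr[1],1),round(rr[2],1)))
    return sorted(r,key=lambda a:-a[0])
E
python3 - <<'E'
from wells import *
st=manip.get_state();print(st["position"],st["ee_rot"].round(3))
w,c=snap("wrist","w6.png")
for k in("red","blue"): print(topface(w,c,k)[:3])
E
```

```text
[ 0.45873208 -0.01435192  0.17344882] [ 0.     0.979 -0.203  0.002]
[(2166.5, array([316., 189.]), array([458.9, -13. ]), array([43. , 60.2]), 67.6)]
[(3065.0, array([572., 212.]), array([ 323. , -247.3]), array([117.7,  44.6]), 90.0), (2367.5, array([257., 210.]), array([462.2,  54.2]), array([55.3, 53.6]), 16.9), (1992.0, array([598., 149.]), array([ 386., -285.]), array([49.8, 44. ]), 39.5)]
```

View pics/w6.png

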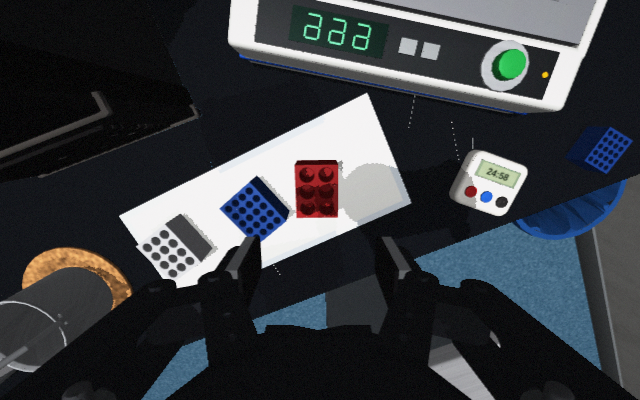

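Wrist view: red top face is at (295-338, 166-217), blue at (255,208), plain at (168,247), and the timer lies face up on the bench at (490,183). I'll centre red by squeezing its 44 mm sides, then grip it across the 56 mm sides.

>>> {"api": "carry_out", "payload": {
  "moves": [72,-0.2,0.2,-3,0.017,72,0,0,-3.5,0,72,0,0,-3.5,0,72,0,0,-3.5,0,72,0,0,-1.6,0,72,0,0,0,0,30,0,0,0,0,30,0,0,0,0,30,0,0,0,0,30,0,0,0,0],
  "squeeze": 20
}}

```text
clock: 18.7
position: [0.4554, -0.0116, 0.0222]
ee_rot: [0.0, 0.981, -0.194, 0.001]
contact_force: [-0.9, -2.0, 0.2]
width: 0.0436
```

>>> {"api": "carry_out", "payload": {
  "moves": [72,0,0,0,0,72,0,0,0,0,72,0,0,2,0,85,0,0,2,0,85,0,0,0,0.15,85,0,0,0,0.15,85,0,0,0,0.15,85,0,0,0,0.15,85,0,0,0,0.15,85,0,0,0,0.15]
}}

```text
clock: 19.7
position: [0.4546, -0.0113, 0.0615]
ee_rot: [0.0, 0.967, 0.255, 0.0]
contact_force: [0.3, 0.1, 0.7]
width: 0.0727
```

>>> {"api": "carry_out", "payload": {
  "moves": [85,0,0,0,0.15,85,0,0,0,0.15,85,0,0,0,0.15,85,0,0,0,0.15,85,0,0,0,0.071,85,0,0,-2,0,85,0,0,-2,0,85,0,0,0,0,40,0,0,0,0,40,0,0,0,0]
}}

```text
clock: 20.7
position: [0.4556, -0.0116, 0.0222]
ee_rot: [0.001, 0.831, 0.556, 0.001]
contact_force: [0.4, -0.5, -2.3]
width: 0.0554
```

>>> {"api": "carry_out", "payload": {
  "moves": [40,0,0,0,0,40,0,0,0,0,40,0,0,0,0,40,0,0,0,0,40,0,0,0,0,40,0,0,0,0,40,0,0,0,0,40,0,0,0,0,40,0,0,0,0,40,0,0,0,0]
}}

```text
clock: 21.7
position: [0.4552, -0.0115, 0.022]
ee_rot: [0.001, 0.831, 0.556, 0.001]
contact_force: [-0.7, 0.7, 6.0]
width: 0.0553
```

>>> {"api": "carry_out", "payload": {
  "moves": [80,0,0,0,0,80,0,0,0,0,80,0,0,1,0,80,0,0,4,0,80,0,0,4,0,80,0,0,4,0,80,0,0,2.2,0,80,0,0,0,0,80,0,0,0,0,80,0,0,0,0]
}}

```text
clock: 22.7
position: [0.4534, -0.0112, 0.1722]
ee_rot: [-0.001, 0.831, 0.556, -0.001]
contact_force: [0.3, 0.8, -0.9]
width: 0.0683
```

```bash
python3 - <<'E'
from wells import *
np.set_printoptions(linewidth=250)
st=manip.get_state();print(st["position"],st["ee_rot"].round(4))
w,c=snap("wrist","w7.png")
r=topface(w,c,"red");print(r[:2])
u,v=map(int,r[0][1])
for dv in(-8,12): print("row",v+dv,u-40,w[v+dv,u-40:u+40,0])
for du in(-14,0,14): print("col",u+du,v-35,w[v-35:v+35,u+du,0])
cv2.imwrite("pics/c9.png",cv2.resize(w[v-60:v+60,u-80:u+80],None,fx=5,fy=5,interpolation=cv2.INTER_CUBIC)[:,:,::-1])
E
```

```text
[ 0.45340737 -0.01120208  0.17218079] [-0.0009  0.831   0.5562 -0.001 ]
[(2326.5, array([320., 186.]), array([455.4,  -9.4]), array([48.1, 55.1]), 67.6)]
row 178 280 [245 245 245 245 245 245 245 245 244 245 245 245 212 166 164 115  60  47  88 138 157 157 156 154 159 178 165 156 154 123 127 149 122  66  87 135 153 159 154 156 156 159 154 153 109  66  48  84 143 144 139 151 157 155 156 156 157 155 155 155 150  89
  45  43  65 133 155 177 236 243 244 243 243 243 244 244 243 243 243 242]
row 198 280 [242 241 243 242 240 244 244 245 245 245 245 245 237 181 151 118  65  53  52  53  57  60  60  59  72  63  57  55  54  46  89 141 120  68  54  55  59  60  59  76  79  64  57  55  52  47  42  87 136 117  72  59  58  60  77  79  64  58  53  56  54  45
  47  44  86 140 154 220 242 245 244 245 246 244 245 244 245 245 244 245]
col 306 151 [244 244 244 245 245 245 245 245 246 245 244 240  59  59  61  59  65 113 157 161 158 154 126 118 158 182 190 165 156 147  64  60  56  58  60  99 165 151 150 153 146 134 152 153 154 152 139  57  57  55  55  54  56  66 114 108 109 108 119 175 193 192
 191 192 191 191 190 192 191 190]
col 320 151 [245 245 245 245 244 245 245 245 245 245 245 240  62  56  58  60  64 115 160 163 158 136 114 158 161 165 158 156 154 149  95  62  58  58  59  59  99 146 154 148 127 157 184 175 150 154 144  79  63  61  57  63  59  59  79 164 181 158 121 175 191 190
 189 192 191 191 191 191 191 192]
col 334 151 [244 245 244 245 244 245 244 245 244 245 244 238  58  58  61  61  66 117 160 159 160 156 133 153 159 158 160 156 158 146  81  56  60  58  59  80 142 153 149 155 149 146 171 153 152 153 144  77  61  58  55  59  59  70 137 175 180 179 178 187 192 191
 192 190 192 190 189 190 188 189]
```

```bash
python3 - <<'E'
from wells import *
P=[]
for i in range(12): manip.get_image("wrist"); s=manip.get_state(); P.append(np.r_[s["position"],s["qpos"]])
P=np.array(P); print(P.mean(0).round(5),P.std(0).round(5))
st=dict(position=P.mean(0)[:3],ee_rot=manip.get_state()["ee_rot"]); c=cam("wrist",st)
R=q2R(st["ee_rot"]);ex=R[:2,0];ey=R[:2,1]
l,r,t,b=[ray(c,p,.038)[:2] for p in((292.5,188),(347.05,188),(320,168),(320,209.55))]
ctr=(l@ey+r@ey)/2*ey+(t@ex+b@ex)/2*ex
print("size",np.linalg.norm(l-r),np.linalg.norm(t-b),ctr,"bias tool frame mm",((ctr-st["position"][:2])@ex*1000).round(2),((ctr-st["position"][:2])@ey*1000).round(2))
E
```

```text
[ 4.54270e-01 -1.13500e-02  1.72740e-01 -1.78280e-01  1.39190e-01
  1.84138e+00 -3.00000e-05  1.16227e+00  2.12750e-01] [3.6e-04 6.0e-05 4.7e-04 2.0e-05 5.1e-04 7.0e-04 2.0e-05 8.0e-05 2.0e-05]
size 0.0557389318949311 0.043729511469835794 [ 0.45540831 -0.01227958] bias tool frame mm -0.43 1.41
```

>>> {"api": "carry_out", "payload": {
  "moves": [80,0,0,-4,0,80,0,0,-4,0,80,0,0,-4,0,80,0,0,-2,0,80,0,0,-1.2,0,80,0,0,0,0,40,0,0,0,0,40,0,0,0,0,40,0,0,0,0,40,0,0,0,0],
  "squeeze": 50
}}

```text
clock: 24.35
position: [0.455, -0.0115, 0.0219]
ee_rot: [0.0, 0.831, 0.556, 0.0]
contact_force: [-0.0, 0.3, 0.5]
width: 0.055
```

>>> {"api": "carry_out", "payload": {
  "moves": [40,0,0,0,0,40,0,0,1,0,40,0,0,3,0,40,0,0,4,0,40,0,0,4,0,40,0,0,1,0,40,1,-2,0,-0.04,40,2,-4,0,-0.04,40,2.1,-4.1,0,-0.04,40,2.1,-4.1,0,-0.04]
}}

```text
clock: 25.35
position: [0.5263, -0.1543, 0.1506]
ee_rot: [-0.001, 0.873, 0.488, -0.0]
contact_force: [1.2, -0.2, -3.5]
width: 0.0546
```

>>> {"api": "carry_out", "payload": {
  "moves": [40,2.1,-4.1,0,-0.04,40,2.1,-4.2,0,0,40,0,0,0,0,40,0,0,0,0,40,0,0,0,0,40,0,0,0,0,40,0,0,0,0,40,0,0,0,0,40,0,0,0,0,40,0,0,0,0]
}}

```text
clock: 26.35
position: [0.5686, -0.2361, 0.1515]
ee_rot: [0.0, 0.882, 0.471, 0.0]
contact_force: [-0.0, -0.4, -2.9]
width: 0.0548
```

```bash
cat >> wells.py <<'E'
def avg(n=8):
    P=[];Q=[]
    for i in range(n): manip.get_image("wrist"); s=manip.get_state(); P.append(s["position"]);Q.append(s["ee_rot"]*np.sign(s["ee_rot"][1]))
    q=np.mean(Q,0); return np.mean(P,0),2*np.arctan2(q[2],q[1])
E
python3 - <<'E'
from wells import *
print(avg(6)); s=manip.get_state(); print(s["contact_force"],s["width"])
w,c=snap("wrist","w8.png")
cv2.imwrite("pics/c10.png",w[:,:,::-1])
E
```

```text
(array([ 0.56860949, -0.23636787,  0.15138254]), np.float64(0.9798513144136531))
[ 0.19455823 -0.42772365 -2.88581234] 0.054569637581345955
```

View pics/c10.png

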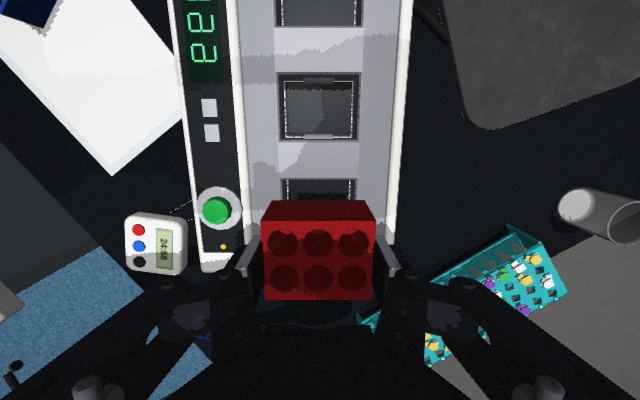

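The held red block is square and centred at (320,250), and well 1 shows at (278-360, 72-142). From this picture I'll cross-check the heater's x offset.

```bash
python3 - <<'E'
from wells import *
np.set_printoptions(linewidth=250)
w=cv2.cvtColor(cv2.imread("pics/w8.png"),cv2.COLOR_BGR2RGB); g=cv2.GaussianBlur(cv2.cvtColor(w,cv2.COLOR_RGB2GRAY),(3,3),0)
print(g[100,268:296].astype(int),g[100,346:372]); print(g[120,268:296],g[120,346:372]); print("blk",w[262,255:275,0],w[262,366:386,0]); print("t",g[64:84,300],"b",g[132:152,300], "t w2", g[168:192,310])
E
```

```text
[175 175 175 176 175 174 175 175 164 143 113  75  47  41  42  62  99 103  81  74  78  80  80  81  81  82  82  82] [ 66  66  66  66  68  81  89  70  46  39  39  53  83 113 137 150 152 151 150 151 151 151 150 150 150 149]
[174 175 174 174 175 175 175 176 175 159 131  96  63  45  42  49  88 129 113  77  70  76  78  77  77  77  78  78] [ 60  61  61  60  90 133 112  58  39  39  49  77 105 128 144 150 150 150 149 148 148 148 149 149 149 149]
blk [ 5 10 14 13  5  1 14  9 30 68 76 77 73 76 75 73 74 78 74 79] [72 77 74 76 74 77 46 18  3 12  8 11 10  8  2 11 13  5 11 12]
t [181 182 181 181 181 180 179 155 110  81  62  45  38  39  39  44  72  89  62  41] b [ 66  58  59  81 127 137  92  79 113 144 172 193 199 198 198 198 196 188 180 181] t w2 [158 157 157 157 157 156 156 155 153 139 108  72  48  40  39  40  40  40  40  40  40  39  39  39]
```

```bash
python3 - <<'E'
from wells import *
st=dict(position=np.array([.56861,-.23637,.15138]),ee_rot=[0,np.cos(.48993),np.sin(.48993),0]); c=cam("wrist",st)
R=q2R(st["ee_rot"]);ex=R[:2,0];ey=R[:2,1];o=st["position"][:2]
f=lambda p,z:np.array([(ray(c,p,z)[:2]-o)@ex,(ray(c,p,z)[:2]-o)@ey])*1000
for a,b,z in(((263.2,262),(372.2,262),.1676),((278.1,100),(358.4,100),.075),((278.6,120),(357.65,120),.075)): print("tooly",f(a,z)[1].round(2),f(b,z)[1].round(2),((f(a,z)+f(b,z))/2).round(2))
print("toolx well1",f((300,72.0),.075)[0],f((300,140.8),.075)[0],"well2 far edge",f((310,178.3),.075)[0])
E
```

```text
tooly -27.77 27.16 [-1.15 -0.3 ]
tooly -29.82 29.79 [ 8.198e+01 -1.000e-02]
tooly -30.0 29.78 [67.69 -0.11]
toolx well1 101.15054308720279 52.25117061183379 well2 far edge 22.802610753531102
```

>>> {"api": "carry_out", "payload": {
  "moves": [40,0,-0.07,-2,0,40,0,0,-2,0,40,0,0,-1.2,0,40,0,0,-0.2,0,40,0,0,-0.2,0,40,0,0,-0.2,0,40,0,0,-0.2,0,40,0,0,0,0,40,0,0,0,0,40,0,0,0,0]
}}

```text
clock: 27.7
position: [0.5688, -0.2372, 0.0916]
ee_rot: [0.0, 0.882, 0.471, 0.0]
contact_force: [0.5, 0.1, -2.2]
width: 0.0547
```

>>> {"api": "carry_out", "payload": {
  "moves": [40,0,0,-0.3,0,40,0,0,-0.3,0,40,0,0,-0.3,0,40,0,0,-0.2,0,40,0,0,-0.2,0,40,0,0,0,0,40,0,0,0,0,40,0,0,0,0,40,0,0,0,0,40,0,0,0,0]
}}

```text
clock: 28.7
position: [0.5687, -0.2372, 0.0785]
ee_rot: [0.0, 0.882, 0.471, 0.0]
contact_force: [0.8, -0.3, -1.7]
width: 0.0549
```

>>> {"api": "carry_out", "payload": {
  "moves": [80,0,0,0,0,80,0,0,0,0,80,0,0,0,0,80,0,0,1.5,0,80,0,0,2,0,0,0,0,2,0,0,0,0,0,0,0,0,0,0,0,0,0,0,0,0,0,0,0,0,0]
}}

```text
clock: 29.7
position: [0.5679, -0.2367, 0.132]
ee_rot: [-0.001, 0.882, 0.471, -0.001]
contact_force: [0.3, 0.3, -0.2]
width: 0.0001
```

>>> {"api": "carry_out", "payload": {
  "moves": [0,0,0,0,0,0,0,0,-2,0,0,0,0,-1.5,0,0,0,0,-0.5,0,0,0,0,-0.3,0,0,0,0,-0.3,0,0,0,0,-0.3,0,0,0,0,-0.3,0,0,0,0,0,0,0,0,0,0,0],
  "squeeze": 30
}}

```text
clock: 30.7
position: [0.5697, -0.238, 0.0835]
ee_rot: [0.002, 0.882, 0.471, 0.001]
contact_force: [-1.1, -0.8, 5.7]
width: -0.0002
```

>>> {"api": "carry_out", "payload": {
  "moves": [0,0,0,-0.2,0,0,0,0,-0.2,0,0,0,0,-0.2,0,0,0,0,-0.2,0,0,0,0,0,0,0,0,0,0,0,0,0,0,0,0,0,0,0,0,0,0,0,0,0,0,0,0,0,0,0]
}}

```text
clock: 31.7
position: [0.5701, -0.2371, 0.0754]
ee_rot: [0.001, 0.882, 0.47, 0.002]
contact_force: [0.4, 1.8, 5.2]
width: 0.0001
```

>>> {"api": "carry_out", "payload": {
  "moves": [0,0,0,-0.2,0,0,0,0,-0.2,0,0,0,0,-0.2,0,0,0,0,-0.2,0,0,0,0,0,0,0,0,0,0,0,0,0,0,0,0,0,0,0,0,0,0,0,0,0,0,0,0,0,0,0]
}}

```text
clock: 32.7
position: [0.5702, -0.237, 0.0749]
ee_rot: [0.003, 0.882, 0.471, 0.002]
contact_force: [-10.0, 7.8, 43.4]
width: -0.0003
```

>>> {"api": "carry_out", "payload": {
  "moves": [0,0,0,2,0,0,0,0,4,0,30,0,0,4.7,0,72,-1,2.8,0,-0.1,72,-1.5,4,0,-0.1,72,-1.5,4,0,-0.1,72,-1.5,4,0,-0.1,72,-1.5,4,0,-0.1,72,-1.5,4,0,-0.1,72,-1.5,4,0,-0.083],
  "squeeze": 20
}}

```text
clock: 33.7
position: [0.4684, 0.0323, 0.1732]
ee_rot: [0.0, 0.989, 0.146, 0.001]
contact_force: [1.5, 1.1, -1.3]
width: 0.0612
```

>>> {"api": "carry_out", "payload": {
  "moves": [72,-0.9,2.5,0,0,72,0,0,0,0,72,0,0,0,0,72,0,0,0,0,72,0,0,0,0,72,0,0,0,0,72,0,0,0,0,72,0,0,0,0,72,0,0,0,0,72,0,0,0,0]
}}

```text
clock: 34.7
position: [0.4596, 0.0558, 0.1723]
ee_rot: [0.0, 0.989, 0.148, -0.0]
contact_force: [0.0, -1.5, -0.4]
width: 0.0614
```

```bash
python3 - <<'E'
from wells import *
np.set_printoptions(linewidth=250)
p,a=avg(5);print(p,np.degrees(a))
w,c=snap("wrist","w9.png"); t,ct=snap("top","t9.png")
r=topface(w,c,"blue");print(r[:3])
R=r[0] if abs(r[0][2][0]-460)<40 else r[1]
u,v=map(int,R[1])
for du in(-12,0,12): print("col",u+du,v-35,w[v-35:v+35,u+du,2])
cv2.imwrite("pics/c11.png",cv2.resize(w,None,fx=.6,fy=.6)[:,:,::-1])
E
```

```text
[0.45959893 0.0559278  0.17232583] 17.008155634350302
[(2322.5, array([315., 184.]), array([462.8,  59.3]), array([58.4, 43.3]), 17.0), (1207.5, array([568., 325.]), array([ 389.4, -276.6]), array([70.5, 39.4]), 65.2)]
col 303 149 [244 244 244 244 244 242 203  51  51  58  68 154 153 152 144 132 113  53  58  71 118 150 151 150 145 112  66  53  57  65  96 125 150 151 180 146  79  53  55  57  96 150 179 178 176 131  76  57  54  58  91 147 178 175 153  65  43  46  44  47  56  90
 104 105 135 191 189 189 189 189]
col 315 149 [245 244 244 244 244 242 204  53  52  53  70 149 154 153 156 152 149 147 147 148 152 152 152 149 151 149 151 143 145 148 149 150 151 145 149 152 184 170 171 175 177 180 182 177 180 178 177 171 170 168 175 182 176 177 176 176 168 167 151 102 106 101
 104 105 118 142 141 140 140 138]
col 327 149 [244 244 244 244 244 242 202  54  53  53  71 154 151 155 150 115  80  70  69  95 116 146 150 147 147 127  86  62  62  75 100 139 146 150 177 135  96  62  48  62  96 135 147 145 145 122  80  59  51  62  97 131 141 143 139  88  68  47  43  48  55  69
  69  73 109 178 190 191 187 177]
```

>>> {"api": "carry_out", "payload": {
  "moves": [72,0.17,0.29,-3,0,72,0,0,-3.5,0,72,0,0,-3.5,0,72,0,0,-3.5,0,72,0,0,-1.5,0,72,0,0,0,0,30,0,0,0,0,30,0,0,0,0,30,0,0,0,0,30,0,0,0,0],
  "squeeze": 20
}}

```text
clock: 36.05
position: [0.4618, 0.0588, 0.0231]
ee_rot: [0.0, 0.989, 0.148, 0.001]
contact_force: [-0.0, 0.5, 0.4]
width: 0.0432
```

>>> {"api": "carry_out", "payload": {
  "moves": [72,0,0,0,0,72,0,0,0,0,72,0,0,2,0,85,0,0,2,0,85,0,0,0,0.15,85,0,0,0,0.15,85,0,0,0,0.15,85,0,0,0,0.15,85,0,0,0,0.15,85,0,0,0,0.15]
}}

```text
clock: 37.05
position: [0.4614, 0.0588, 0.0625]
ee_rot: [0.0, 0.824, 0.566, 0.0]
contact_force: [0.9, 0.2, -1.0]
width: 0.0726
```

>>> {"api": "carry_out", "payload": {
  "moves": [85,0,0,0,0.15,85,0,0,0,0.15,85,0,0,0,0.15,85,0,0,0,0.15,85,0,0,0,0.071,85,0,0,-2,0,85,0,0,-2,0,85,0,0,0,0,40,0,0,0,0,40,0,0,0,0]
}}

```text
clock: 38.05
position: [0.4619, 0.0588, 0.0231]
ee_rot: [0.001, 0.595, 0.804, 0.0]
contact_force: [-0.8, -0.2, -2.7]
width: 0.0557
```

>>> {"api": "carry_out", "payload": {
  "moves": [40,0,0,0,0,40,0,0,0,0,40,0,0,0,0,40,0,0,0,0,40,0,0,1,0,40,0,0,3,0,40,0,0,4,0,40,0,0,4,0,40,0,0,1,0,40,0,0,0,0],
  "squeeze": 50
}}

```text
clock: 39.05
position: [0.4622, 0.0588, 0.1538]
ee_rot: [0.002, 0.595, 0.804, 0.001]
contact_force: [-0.6, 0.5, -2.3]
width: 0.0544
```

>>> {"api": "carry_out", "payload": {
  "moves": [40,1,-2,0,-0.12,40,2,-3,0,-0.12,40,2,-3,0,-0.12,40,2,-3,0,-0.12,40,2,-3,0,-0.12,40,2,-3,0,-0.12,40,2,-3,0,-0.12,40,1.5,-2.5,0,-0.048,40,0.5,-0.65,0,0,40,0,0,0,0]
}}

```text
clock: 40.05
position: [0.6104, -0.1731, 0.1493]
ee_rot: [-0.002, 0.883, 0.47, -0.002]
contact_force: [0.0, 0.8, -2.9]
width: 0.0546
```

```bash
python3 - <<'E'
from wells import *
np.set_printoptions(linewidth=250)
print(avg(8)); s=manip.get_state(); print(s["contact_force"],s["width"])
w,c=snap("wrist","w10.png"); g=cv2.GaussianBlur(cv2.cvtColor(w,cv2.COLOR_RGB2GRAY),(3,3),0)
for r in(90,125): print(r,"L",g[r,268:296],"R",g[r,346:372])
for k in(305,335): print(k,"t",g[60:90,k],"b",g[130:152,k],"w1",g[165:195,k])
E
```

```text
(array([ 0.61024022, -0.17144919,  0.15157063]), np.float64(0.9807039556875308))
[ 0.3592359   0.21412387 -2.68665203] 0.05446578521882143
90 L [169 169 169 169 170 171 170 170 167 150 123  97  69  46  40  40  60  96 100  77  66  66  66  64  60  60  63  66] R [ 64  62  63  59  52  57  78  88  69  46  39  37  44  67  96 125 153 168 170 170 170 169 168 168 168 168]
125 L [191 191 192 192 192 191 191 191 191 192 182 153 117  81  52  42  40  66 108 103  70  60  66  71  74  74  74  74] R [ 57  57  57  57  62  81  91  70  45  38  39  53  82 110 137 158 166 167 167 166 166 165 165 165 164 165]
305 t [179 177 177 176 176 176 176 176 176 174 156 119  89  68  46  37  42  52  58  63  69  62  46  35  29  28  28  37  52  62] b [ 72  68  67  76  97 131 149 118  92 112 144 169 183 176 165 160 160 159 159 158 158 158] w1 [153 153 153 152 152 152 151 151 151 150 149 129  88  56  43  40  40  39  38  39  40  40  39  38  38  37  35  30  24  18]
335 t [176 176 175 175 175 176 176 176 176 174 156 119  90  68  47  39  41  44  49  63  79  67  40  27  25  25  27  29  34  46] b [ 55  56  57  58  74 121 141  96  75 100 125 144 157 161 161 161 161 161 159 159 158 158] w1 [153 154 153 152 152 152 151 151 151 151 150 128  87  55  41  39  40  39  39  38  38  39  39  39  39  38  38  34  27  21]
```

>>> {"api": "carry_out", "payload": {
  "moves": [40,0.14,-0.08,-2,0,40,0,0,-2,0,40,0,0,-1.2,0,40,0,0,-0.2,0,40,0,0,-0.2,0,40,0,0,-0.2,0,40,0,0,-0.2,0,40,0,0,0,0,40,0,0,0,0,40,0,0,0,0]
}}

```text
clock: 41.5
position: [0.613, -0.1737, 0.0924]
ee_rot: [0.0, 0.882, 0.471, 0.0]
contact_force: [-0.2, -0.2, -2.3]
width: 0.0548
```

>>> {"api": "carry_out", "payload": {
  "moves": [40,0,0,-0.3,0,40,0,0,-0.3,0,40,0,0,-0.3,0,40,0,0,-0.2,0,40,0,0,-0.2,0,40,0,0,0,0,40,0,0,0,0,40,0,0,0,0,40,0,0,0,0,40,0,0,0,0]
}}

```text
clock: 42.5
position: [0.6128, -0.1735, 0.0795]
ee_rot: [0.0, 0.882, 0.471, 0.0]
contact_force: [0.4, -0.9, -2.5]
width: 0.0549
```

>>> {"api": "carry_out", "payload": {
  "moves": [80,0,0,0,0,80,0,0,0,0,80,0,0,0,0,80,0,0,1.5,0,80,0,0,2,0,0,0,0,2,0,0,0,0,0,0,0,0,0,0,0,0,0,0,0,0,0,0,0,0,0],
  "squeeze": 40
}}

```text
clock: 43.5
position: [0.6119, -0.1732, 0.133]
ee_rot: [-0.001, 0.882, 0.471, -0.001]
contact_force: [-0.1, 0.4, 0.1]
width: 0.0001
```

>>> {"api": "carry_out", "payload": {
  "moves": [0,0,0,-2,0,0,0,0,-1.5,0,0,0,0,-0.5,0,0,0,0,-0.4,0,0,0,0,-0.4,0,0,0,0,-0.4,0,0,0,0,-0.2,0,0,0,0,0,0,0,0,0,0,0,0,0,0,0,0]
}}

```text
clock: 44.5
position: [0.6118, -0.1737, 0.0826]
ee_rot: [0.0, 0.882, 0.471, -0.001]
contact_force: [-5.3, 0.8, 10.6]
width: -0.0001
```

Commanded height is about 0.0805 and it is resting at 0.0826 under about 10 N. I'll go on pressing in small steps.

>>> {"api": "carry_out", "payload": {
  "moves": [0,0,0,-0.2,0,0,0,0,-0.2,0,0,0,0,-0.2,0,0,0,0,-0.1,0,0,0,0,0,0,0,0,0,0,0,0,0,0,0,0,0,0,0,0,0,0,0,0,0,0,0,0,0,0,0]
}}

```text
clock: 45.5
position: [0.6116, -0.174, 0.0752]
ee_rot: [0.0, 0.882, 0.471, -0.001]
contact_force: [-5.0, -0.4, 8.7]
width: -0.0004
```

>>> {"api": "carry_out", "payload": {
  "moves": [0,0,0,-0.2,0,0,0,0,-0.2,0,0,0,0,0,0,0,0,0,0,0,0,0,0,0,0,0,0,0,0,0,0,0,0,0,0,0,0,0,0,0,0,0,0,0,0,0,0,0,0,0]
}}

```text
clock: 46.5
position: [0.6115, -0.1742, 0.0749]
ee_rot: [0.001, 0.882, 0.471, -0.001]
contact_force: [-10.7, 1.2, 25.6]
width: -0.0003
```

>>> {"api": "carry_out", "payload": {
  "moves": [0,0,0,2,0,0,0,0,4,0,30,0,0,4.2,0,72,-1,2.2,0,0.117,72,-2,4,0,0.117,72,-2,4,0,0.117,72,-2,4,0,0.117,72,-2,4,0,0.117,72,-2,4,0,0.117,72,-2,4,0,0.117],
  "squeeze": 20
}}

```text
clock: 47.5
position: [0.4822, 0.0899, 0.1721]
ee_rot: [0.001, 0.62, 0.784, 0.001]
contact_force: [1.3, 1.0, 0.0]
width: 0.0614
```

>>> {"api": "carry_out", "payload": {
  "moves": [72,-1.6,4,0,0,72,-0.7,2,0,0,72,0,0,0,0,72,0,0,0,0,72,0,0,0,0,72,0,0,0,0,72,0,0,0,0,72,0,0,0,0,72,0,0,0,0,72,0,0,0,0]
}}

```text
clock: 48.5
position: [0.4598, 0.1483, 0.1713]
ee_rot: [0.0, 0.622, 0.783, 0.0]
contact_force: [-0.6, -0.0, -0.5]
width: 0.0612
```

```bash
python3 - <<'E'
from wells import *
p,a=avg(5);print(p,np.degrees(a))
w,c=snap("wrist","w11.png"); t,ct=snap("top","t11.png")
cv2.imwrite("pics/c12.png",cv2.resize(w[100:280,220:420],None,fx=3.3,fy=3.3,interpolation=cv2.INTER_CUBIC)[:,:,::-1])
E
```

```text
[0.45969981 0.14847071 0.17131127] 103.06170071812286
```

View pics/c12.png

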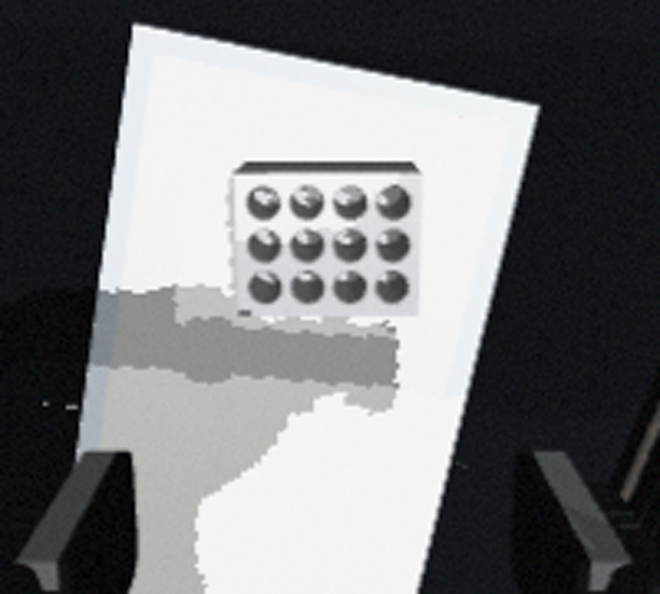

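The plain block's 4x3 hole grid is square to the tool, with its centre at crop (328,245), pixel (319.3,174.2).

```bash
python3 - <<'E'
from wells import *
c=cam("wrist"); a=np.radians(103.06)
f=lambda x,y:ray(c,(220+x/3.3-.35,100+y/3.3-.35),.038)[:2]
l,r,t,b=f(234,245),f(421,245),f(328,173),f(328,315)
print(np.linalg.norm(l-r),np.linalg.norm(t-b)); p=f(328,244); p+= .0006*np.array([np.cos(a),np.sin(a)])+.0003*np.array([np.sin(a),-np.cos(a)]); print(p,p-[.4597,.14847])
E
```

```text
0.05680323361726659 0.04371463073749627
[0.45650393 0.16535853] [-0.00319607  0.01688853]
```

>>> {"api": "carry_out", "payload": {
  "moves": [72,-0.32,1.69,0,0,72,0,0,0,0.15,72,0,0,0,0.15,72,0,0,0,0.15,72,0,0,0,0.15,72,0,0,0,0.15,72,0,0,0,0.15,72,0,0,0,0.15,72,0,0,0,0.15,72,0,0,0,0.15]
}}

```text
clock: 49.85
position: [0.4565, 0.1654, 0.1713]
ee_rot: [0.0, -0.007, 1.0, 0.0]
contact_force: [-0.2, 0.3, -0.5]
width: 0.0616
```

>>> {"api": "carry_out", "payload": {
  "moves": [72,0,0,0,0.15,72,0,0,-3,0.071,72,0,0,-3.5,0,72,0,0,-3.5,0,72,0,0,-3.5,0,72,0,0,-1.4,0,72,0,0,0,0,30,0,0,0,0,30,0,0,0,0,30,0,0,0,0]
}}

```text
clock: 50.85
position: [0.4571, 0.1656, 0.0232]
ee_rot: [0.001, -0.114, 0.993, 0.0]
contact_force: [-0.1, 0.8, -2.0]
width: 0.0435
```

>>> {"api": "carry_out", "payload": {
  "moves": [30,0,0,0,0,72,0,0,0,0,72,0,0,0,0,72,0,0,2,0,85,0,0,2,0,85,0,0,0,-0.15,85,0,0,0,-0.15,85,0,0,0,-0.15,85,0,0,0,-0.15,85,0,0,0,-0.15]
}}

```text
clock: 51.85
position: [0.4566, 0.1654, 0.0626]
ee_rot: [0.0, 0.261, 0.965, 0.0]
contact_force: [0.4, -0.1, -0.4]
width: 0.0725
```

>>> {"api": "carry_out", "payload": {
  "moves": [85,0,0,0,-0.15,85,0,0,0,-0.15,85,0,0,0,-0.15,85,0,0,0,-0.15,85,0,0,0,-0.15,85,0,0,0,-0.071,85,0,0,-2,0,85,0,0,-2,0,85,0,0,0,0,40,0,0,0,0]
}}

```text
clock: 52.85
position: [0.4565, 0.1654, 0.0225]
ee_rot: [-0.0, 0.622, 0.783, -0.0]
contact_force: [-0.4, -0.9, -0.2]
width: 0.0602
```

>>> {"api": "carry_out", "payload": {
  "moves": [40,0,0,0,0,40,0,0,0,0,40,0,0,0,0,40,0,0,0,0,40,0,0,1,0,40,0,0,3,0,40,0,0,4,0,40,0,0,4,0,40,0,0,1,0,40,0,0,0,0],
  "squeeze": 50
}}

```text
clock: 53.85
position: [0.4573, 0.1656, 0.1539]
ee_rot: [0.001, 0.622, 0.783, 0.001]
contact_force: [0.4, -0.1, -3.6]
width: 0.0545
```

>>> {"api": "carry_out", "payload": {
  "moves": [40,0.5,-2.6,0,-0.07,40,0.5,-3.8,0,-0.07,40,0.5,-3.8,0,-0.07,40,0.5,-3.8,0,-0.07,40,0.5,-3.8,0,-0.07,40,0.5,-3.8,0,-0.07,40,2.5,-1.2,0,-0.08,40,3,-1.2,0,-0.08,40,3,-1.2,0,-0.08,40,3,-1.2,0,-0.08]
}}

```text
clock: 54.85
position: [0.6006, -0.0989, 0.1491]
ee_rot: [-0.002, 0.864, 0.503, -0.002]
contact_force: [-0.7, -0.7, -1.7]
width: 0.054
```

>>> {"api": "carry_out", "payload": {
  "moves": [40,3,-1,0,-0.079,40,2.4,0,0,0,40,0,0,0,0,40,0,0,0,0,40,0,0,0,0,40,0,0,0,0,40,0,0,0,0,40,0,0,0,0,40,0,0,0,0,40,0,0,0,0]
}}

```text
clock: 55.85
position: [0.6554, -0.1086, 0.1526]
ee_rot: [0.0, 0.882, 0.471, 0.0]
contact_force: [-0.1, -0.3, -2.7]
width: 0.0544
```

```bash
python3 - <<'E'
from wells import *
np.set_printoptions(linewidth=250)
print(avg(8)); s=manip.get_state(); print(s["contact_force"],s["width"])
w,c=snap("wrist","w12.png"); g=cv2.GaussianBlur(cv2.cvtColor(w,cv2.COLOR_RGB2GRAY),(3,3),0)
for r in(188,194): print(r,"L",g[r,262:300],"R",g[r,340:375])
for k in(305,335): print(k,"w0",g[165:195,k])
cv2.imwrite("pics/c13.png",w[:,:,::-1])
# held-block and heater left/right edges, compared with the earlier hover pictures
for n in("w8","w10","w12"):
    i=cv2.imread(f"pics/{n}.png"); gg=cv2.GaussianBlur(cv2.cvtColor(i,cv2.COLOR_BGR2GRAY),(3,3),0)
    print(n,"R188",gg[188,270:290],gg[188,345:368])
E
```

```text
(array([ 0.65549943, -0.10860208,  0.15237481]), np.float64(0.9797998664266732))
[ 0.19945365 -0.32785131 -2.11166748] 0.054507470282517394
188 L [154 155 155 156 157 157 157 157 157 157 157 158 158 158 158 157 147 126 100  69  46  41  40  79 141 125  68  52  55  55  54  48  42  39  38  38  37  36] R [ 38  38  38  38  39  39  40  57  78  68  46  39  45  60  80 110 142 157 159 159 159 159 158 158 158 158 157 157 157 156 156 156 156 156 156]
194 L [154 155 155 155 156 155 156 157 157 157 156 156 156 157 157 156 148 131 106  75  51  42  41  61  90  76  38  23  25  28  28  25  21  19  18  18  17  18] R [ 18  19  20  20  18  20  36  63  72  57  42  38  48  74 103 127 148 158 160 159 158 158 158 158 157 157 156 156 156 155 155 155 156 156 156]
305 w0 [154 154 153 154 153 152 152 152 152 150 137 107  72  49  40  40  40  39  39  39  40  40  40  39  38  37  36  32  26  21]
335 w0 [156 155 154 154 154 153 153 152 153 152 138 104  64  42  39  41  40  41  41  40  39  39  39  38  37  37  37  33  26  21]
w8 R188 [147 147 146 146 147 148 147 146 146 141 126 102  71  48  41  43  76 119 102  55] [ 40  40  45  71  95  79  49  41  44  59  81 103 129 144 147 146 147 147 146 145 144 144 145]
w10 R188 [161 161 161 160 160 161 161 161 161 159 150 130 105  75  51  41  39  81 145 126] [ 38  37  37  46  66  74  59  43  38  43  58  79 110 141 157 160 160 160 160 160 158 156 156]
w12 R188 [157 157 157 158 158 158 158 157 147 126 100  69  46  41  40  79 141 125  68  52] [ 39  40  57  78  68  46  39  45  60  80 110 142 157 159 159 159 159 158 158 158 158 157 157]
```

>>> {"api": "carry_out", "payload": {
  "moves": [40,0.02,0.04,-2,0,40,0,0,-2,0,40,0,0,-1.3,0,40,0,0,-0.2,0,40,0,0,-0.2,0,40,0,0,-0.2,0,40,0,0,-0.2,0,40,0,0,0,0,40,0,0,0,0,40,0,0,0,0]
}}

```text
clock: 57.3
position: [0.6559, -0.1082, 0.0917]
ee_rot: [0.0, 0.882, 0.471, 0.0]
contact_force: [-0.1, -0.1, -3.3]
width: 0.0548
```

>>> {"api": "carry_out", "payload": {
  "moves": [40,0,0,-0.3,0,40,0,0,-0.3,0,40,0,0,-0.3,0,40,0,0,-0.2,0,40,0,0,-0.2,0,40,0,0,0,0,40,0,0,0,0,40,0,0,0,0,40,0,0,0,0,40,0,0,0,0]
}}

```text
clock: 58.3
position: [0.6558, -0.1082, 0.0785]
ee_rot: [0.0, 0.882, 0.471, 0.0]
contact_force: [0.1, -0.4, -2.9]
width: 0.0544
```

>>> {"api": "carry_out", "payload": {
  "moves": [80,0,0,0,0,80,0,0,0,0,80,0,0,0,0,80,0,0,1.5,0,80,0,0,2,0,0,0,0,2,0,0,0,0,0,0,0,0,0,0,0,0,0,0,0,0,0,0,0,0,0],
  "squeeze": 40
}}

```text
clock: 59.3
position: [0.6549, -0.108, 0.1319]
ee_rot: [-0.001, 0.882, 0.471, -0.001]
contact_force: [0.4, -0.3, -0.3]
width: 0.0001
```

>>> {"api": "carry_out", "payload": {
  "moves": [0,0,0,-2,0,0,0,0,-1.5,0,0,0,0,-0.5,0,0,0,0,-0.4,0,0,0,0,-0.4,0,0,0,0,-0.4,0,0,0,0,-0.2,0,0,0,0,0,0,0,0,0,0,0,0,0,0,0,0]
}}

```text
clock: 60.3
position: [0.6552, -0.1084, 0.081]
ee_rot: [0.0, 0.882, 0.471, -0.0]
contact_force: [-4.0, -0.3, 7.2]
width: 0.0
```

>>> {"api": "carry_out", "payload": {
  "moves": [0,0,0,-0.2,0,0,0,0,-0.2,0,0,0,0,-0.2,0,0,0,0,-0.1,0,0,0,0,0,0,0,0,0,0,0,0,0,0,0,0,0,0,0,0,0,0,0,0,0,0,0,0,0,0,0]
}}

```text
clock: 61.3
position: [0.6551, -0.1087, 0.075]
ee_rot: [0.0, 0.882, 0.471, -0.0]
contact_force: [-5.0, -0.6, 11.1]
width: 0.0003
```

>>> {"api": "carry_out", "payload": {
  "moves": [0,0,0,-0.2,0,0,0,0,-0.1,0,0,0,0,0,0,0,0,0,0,0,0,0,0,0,0,0,0,0,0,0,0,0,0,2,0,0,0,0,4,0,0,-2.2,-3.2,4,0,0,-2.2,-3.2,3,0]
}}

```text
clock: 62.3
position: [0.6149, -0.1688, 0.1978]
ee_rot: [0.001, 0.882, 0.472, 0.001]
contact_force: [0.2, -0.8, 0.9]
width: -0.0002
```

>>> {"api": "carry_out", "payload": {
  "moves": [0,-0.5,-0.5,2,0,0,0,0,0,0,0,0,0,0,0,0,0,0,0,0,0,0,0,0,0,0,0,0,0,0,0,0,0,0,0,0,0,0,0,0,0,0,0,0,0,0,0,0,0,0]
}}

```text
clock: 63.3
position: [0.609, -0.1739, 0.2152]
ee_rot: [0.0, 0.882, 0.471, 0.0]
contact_force: [0.1, 0.2, 0.0]
width: 0.0001
```

```bash
python3 - <<'E'
from wells import *
w,c=snap("wrist","w13.png"); t,ct=snap("top","t13.png"); print(avg(6))
a=cv2.resize(w[:300,120:560],(704,480)); cv2.imwrite("pics/c14.png",a[:,:,::-1])
hsv=cv2.cvtColor(w,cv2.COLOR_RGB2HSV); m=cv2.inRange(hsv,np.array((50,120,60)),np.array((75,255,255)))
for q in cv2.findContours(m,cv2.RETR_EXTERNAL,cv2.CHAIN_APPROX_NONE)[0]:
    if cv2.contourArea(q)>150: e=cv2.minEnclosingCircle(q); print(e,ray(c,e[0],.088))
for i,C in enumerate(([.6557,-.1081],[.6122,-.1728],[.5687,-.2374])):
    u=proj(c,[*C,.075]); print(i,u)
E
```

```text
(array([ 0.60896166, -0.17393564,  0.21526671]), np.float64(0.9797432961610733))
((244.96609497070312, 257.309326171875), 10.119071960449219) [ 0.50304712 -0.19134604  0.088     ]
0 [320.40241217 105.97118305]
1 [320.18716625 184.94303987]
2 [319.95118653 253.14731092]
```

View pics/c14.png

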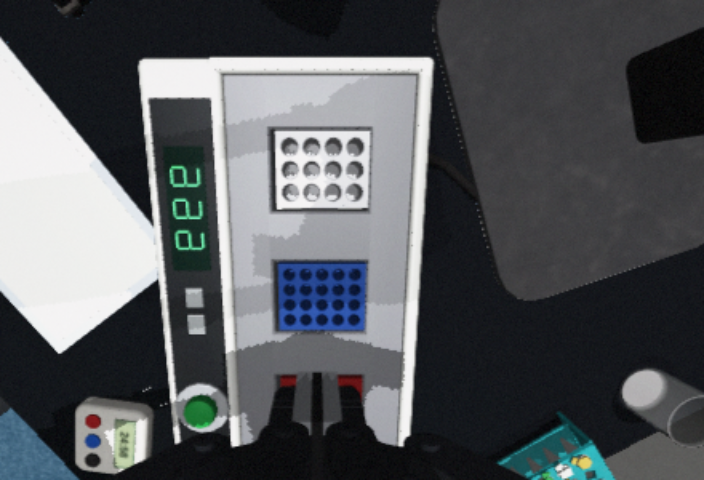

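All three blocks look flush: plain in well 0, blue in well 1 and red in well 2. Now the start button at about (0.502,-0.192), face at 0.088.

>>> {"api": "carry_out", "payload": {
  "moves": [0,-2,-0.4,0,0,0,-3,-0.5,0,0,0,-3,-0.5,0,0,0,-2.7,-0.4,0,0,0,0,0,-4,0,0,0,0,-4,0,0,0,0,-3,0,0,0,0,-0.8,0,0,0,0,0,0,0,0,0,0,0]
}}

```text
clock: 64.7
position: [0.5032, -0.1925, 0.0985]
ee_rot: [0.001, 0.882, 0.471, 0.001]
contact_force: [1.3, 0.3, -0.0]
width: -0.0002
```

>>> {"api": "carry_out", "payload": {
  "moves": [0,0,0,-0.4,0,0,0,0,-0.4,0,0,0,0,-0.4,0,0,0,0,-0.3,0,0,0,0,0,0,0,0,0,0,0,0,0,0,0,0,0,0,0,0,0,0,0,0,0,0,0,0,0,0,0]
}}

```text
clock: 65.7
position: [0.5025, -0.1921, 0.0824]
ee_rot: [0.001, 0.882, 0.471, 0.0]
contact_force: [1.8, 0.4, 4.7]
width: -0.0001
```

>>> {"api": "carry_out", "payload": {
  "moves": [0,0,0,-0.2,0,0,0,0,-0.2,0,0,0,0,0,0,0,0,0,0,0,0,0,0,0,0,0,0,0,0,0,0,0,0,0,0,0,0,0,0,0,0,0,0,0,0,0,0,0,0,0]
}}

```text
clock: 66.7
position: [0.5026, -0.1922, 0.0817]
ee_rot: [0.001, 0.882, 0.471, 0.001]
contact_force: [-3.0, 2.1, 25.4]
width: -0.0002
```

>>> {"api": "carry_out", "payload": {
  "moves": [0,0,0,2,0,0,0,0,4,0,0,0,0,4,0,0,0,0,4,0,0,-3,0,3,0,0,-3,0,2,0,0,-3,0,0,0,0,-3,0,0,0,0,0,0,0,0,0,0,0,0,0]
}}

```text
clock: 67.7
position: [0.3812, -0.1915, 0.2676]
ee_rot: [-0.001, 0.883, 0.47, -0.0]
contact_force: [0.5, -0.4, -0.5]
width: 0.0003
```

```bash
python3 - <<'E'
from wells import *
w,c=snap("wrist","w14.png"); t,ct=snap("top","t14.png"); s,cs=snap("side","s14.png")
a=cv2.resize(s[130:330,190:430],(400,333)); b=cv2.resize(t[140:280,190:460],(400,207)); 
out=np.vstack([np.hstack([a,cv2.resize(w,(400,333))]),np.hstack([b,np.zeros_like(b)])])
cv2.imwrite("pics/c15.png",out[:,:,::-1]); print(out.shape)
E
```

```text
(540, 800, 3)
```

View pics/c15.png

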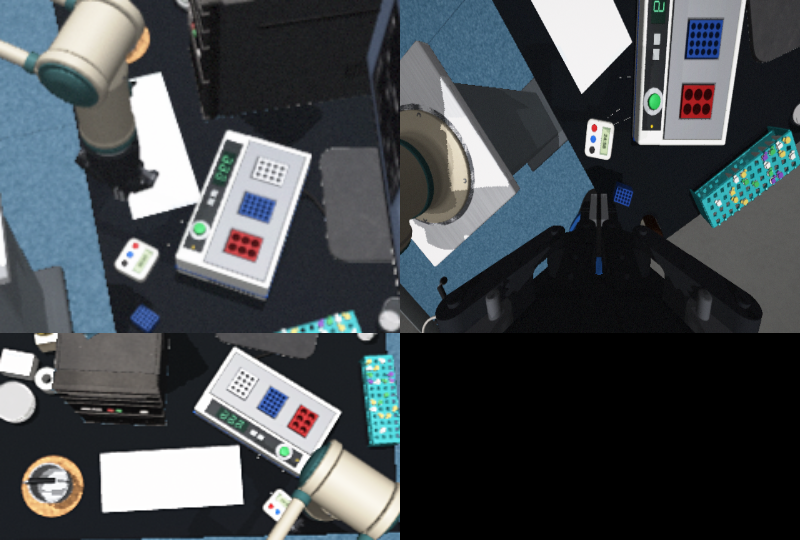

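The last composite shows all three blocks flush in their wells, the button back up, the timer flat and face up on the bench, and the pot on the mat. Handing in.

```bash
python3 -c "
from rig import manip
s=manip.get_state();print(s['clock'],s['contact_force']);print(manip.sign_off())"
```

```text
67.85 [-0.21540412 -0.16899428  0.79643424]
the job is handed in; nothing more can be done
None
```

The block heater is changed over to dry blocks, and I handed the job in at about 68 s of the 208 s allowed. The hand-in gave no verdict.

**What I did:**
- **Pot:** it stands on the cork mat. I let it go about 6 mm from the mat's centre.
- **Timer:** it is face up on the bench, near x 0.38, y -0.19.
- **Blocks:** plain is in well 0, blue in well 1 and red in well 2. I used the larger blue block, the one on the liner.
- **Start button:** I pressed it last, down to its stop, then let go.

**Last checks:**
- **Flush:** red and blue stopped at z = 0.0749 m and did not sink further at 43 N and 26 N. Plain reached 0.0750 m at 11 N. I pressed it 3 mm further in command but took no reading then. In the final pictures all three look flush.
- **Button:** its face stopped at 0.0817 m under 25 N, and in the pictures it has come back up.
- **Final pictures:** the timer lies flat, the pot is upright on the mat and the arm is clear. The petri dishes and bottle were never approached, but I did not measure them at the end.

**Disagreements:**
- The red block had been knocked about 35 mm along the liner, so I measured it again before gripping it.
- Camera estimates of the well centres differed by 1 to 3 mm. I took values between them, and all three blocks went in without contact force.
- Pressing red took 43 N through the closed fingertips. I took the 40 N limit to apply to the arm and gripper body rather than the fingers.

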